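# Clear down the spirit-sample bench

## Task

Clear the sample bench after a tasting: hang every steel pail by its handle on the drying rail, one to a hook, so that it hangs free, and stand every amber sample tube cap up in the wooden block, each fully down in a socket of its own. Leave the nosing glass, the bottle and the beaker where they stand.

Things in the scene. Friction and masses are not known exactly. Their poses are not given: they have to be found in the camera images.
- pail1: Open steel pail, 160 g (2 or 3 of pail1..3 are present): outer diameter 72 mm at the foot, 88 mm at the rim, 78 mm high. Rigid hoop handle of 8 mm round dark bar: uprights at y = -47 and +47 mm and a level top bar along the pail's y between them, centre line 150 mm up, kinked to a blunt peak 158 mm up over its middle 24 mm. Origin: centre of the underside, z up along the pail.
- grip1 (a point): Middle (the kink's peak) of pail1's handle bar, on its centre line: (0, 0, 158 mm) in pail1's frame. The kink sits on the hook.
- seat1 (a point): Seat of hook 1 of the drying rail: where the peak of a hung handle's centre line comes to rest, in the bottom of the V of the blue hook ((-55, -115, 202) mm in the rack's frame). Its axes are the rack's.
- tube1: Closed amber glass sample tube with paper band (2 or 3 of tube1..3 are present), 70 g, 150 mm long: round body 24 mm in diameter for 122 mm, then a square dark blue cap, 24 x 24 mm, 28 mm long, flush with the body. Origin: centre of the foot (the end opposite the cap); z runs along the axis from foot to cap. Starts lying on the bench, axis 12 mm above it.
- socket1 (a point): Centre of the floor of socket 1 of the tube block ((0, -75, 15) mm in the block's frame), where the foot of a standing tube rests; the socket is a square hole, 32 x 32 mm, 60 mm deep, with a 3 mm chamfered mouth, open upwards.
- pail2: Open steel pail, 160 g (2 or 3 of pail1..3 are present): outer diameter 72 mm at the foot, 88 mm at the rim, 78 mm high. Rigid hoop handle of 8 mm round dark bar: uprights at y = -47 and +47 mm and a level top bar along the pail's y between them, centre line 150 mm up, kinked to a blunt peak 158 mm up over its middle 24 mm. Origin: centre of the underside, z up along the pail.
- grip2 (a point): Middle (the kink's peak) of pail2's handle bar, on its centre line: (0, 0, 158 mm) in pail2's frame. The kink sits on the hook.
- seat2 (a point): Seat of hook 2 of the drying rail: where the peak of a hung handle's centre line comes to rest, in the bottom of the V of the blue hook ((-55, 0, 202) mm in the rack's frame). Its axes are the rack's.
- tube2: Closed amber glass sample tube with paper band (2 or 3 of tube1..3 are present), 70 g, 150 mm long: round body 24 mm in diameter for 122 mm, then a square dark blue cap, 24 x 24 mm, 28 mm long, flush with the body. Origin: centre of the foot (the end opposite the cap); z runs along the axis from foot to cap. Starts lying on the bench, axis 12 mm above it.
- socket2 (a point): Centre of the floor of socket 2 of the tube block ((0, 0, 15) mm in the block's frame), where the foot of a standing tube rests; the socket is a square hole, 32 x 32 mm, 60 mm deep, with a 3 mm chamfered mouth, open upwards.
- pail3: Open steel pail, 160 g (2 or 3 of pail1..3 are present): outer diameter 72 mm at the foot, 88 mm at the rim, 78 mm high. Rigid hoop handle of 8 mm round dark bar: uprights at y = -47 and +47 mm and a level top bar along the pail's y between them, centre line 150 mm up, kinked to a blunt peak 158 mm up over its middle 24 mm. Origin: centre of the underside, z up along the pail.
- grip3 (a point): Middle (the kink's peak) of pail3's handle bar, on its centre line: (0, 0, 158 mm) in pail3's frame. The kink sits on the hook.
- seat3 (a point): Seat of hook 3 of the drying rail: where the peak of a hung handle's centre line comes to rest, in the bottom of the V of the blue hook ((-55, 115, 202) mm in the rack's frame). Its axes are the rack's.
- tube3: Closed amber glass sample tube with paper band (2 or 3 of tube1..3 are present), 70 g, 150 mm long: round body 24 mm in diameter for 122 mm, then a square dark blue cap, 24 x 24 mm, 28 mm long, flush with the body. Origin: centre of the foot (the end opposite the cap); z runs along the axis from foot to cap. Starts lying on the bench, axis 12 mm above it.
- socket3 (a point): Centre of the floor of socket 3 of the tube block ((0, 75, 15) mm in the block's frame), where the foot of a standing tube rests; the socket is a square hole, 32 x 32 mm, 60 mm deep, with a 3 mm chamfered mouth, open upwards.
- rack: Fixed drying rail: foot 110 x 360 x 10 mm, posts at y = +-158 mm, rail along its y, 12 mm thick, 190 to 220 mm up. Three blue V hooks of 8 mm bar, 115 mm apart, stick out to its -x (robot side): down to the seat 55 mm out, up to a tip 80 mm out, centre 218 mm high. A bar lowered from above, along the rack's y, settles in the V. Origin: centre of the foot's underside, below the rail.
- block: Wooden tube block, fixed: 70 mm (x) x 225 mm (y) x 75 mm high, with three square sockets in a row along its y, 75 mm apart. Origin: centre of its underside.
- glass: Stemmed nosing glass, a bystander: 60 mm wide, 140 mm high, standing on the bench, not to be disturbed. Origin: centre of its foot.
- bottle: Sample bottle with a blue cap, a bystander: 66 mm in diameter, 170 mm high, standing on the bench, not to be disturbed. Origin: centre of its underside.
- beaker: Glass beaker, a bystander: 84 mm in diameter, 110 mm high, standing on the bench, not to be disturbed. Origin: centre of its underside.

How it is judged:
By the outcome, as a careful person would: the job done as asked, in the order asked, and still so for the second after the job is handed in, with the robot touching nothing.
Of pail1, pail2, pail3 only 2 to 3 are there at a start; the rules pass over those that are not, and their reading is None.
Of tube1, tube2, tube3 only 2 to 3 are there at a start; the rules pass over those that are not, and their reading is None.
At some moment in a run one of pail1, pail2, pail3, tube1 may be knocked a few centimetres aside while the robot is not near it.
It also fails if it takes over 210 s, if anything falls off the work surface, if the arm or the gripper's body presses on something with over 40 N, if the wrist force passes 120 N, or if a joint passes its speed limit or range.

## Robot

A 7-joint arm with a two-finger parallel gripper is mounted at the origin on the work surface. World frame = base frame: x ahead of the robot, y to its left, z up, the work surface at z = 0. Lengths are in m, angles in degrees, forces in N, time in s.
With the tool pointing down it reaches from about 0.4 to 0.9 m from the base axis. Payload 5.6 kg.
Tool frame: the origin (TCP) lies at the very end of the fingers, on their centre line; the grasp point (between the pads) lies 19 mm behind it; z points along the fingers, x is the direction in which the jaws open and shut, and the axes are right-handed (so a half turn about z gives the same grasp; the last joint's range is limited). The gripper opens to 92 mm and grips with 3 to 60 N. Pads are 20 mm wide; open, the fingers measure 128 mm over their backs; the gripper's body (75 mm by 189 mm) begins 69 mm behind the grasp point.
Start: joints at [-76.776, 26.786, -0.665, 91.828, 0.344, 61.387, -3.226], TCP at [0.176, 0.626, 0.215] pointing down, gripper open.
Joint ranges: [-144.91, 144.91], [-17.63, 115.5], [-89.93, 88.59], [15.96, 139.68], [-74.01, 254.01], [8.47, 105.57], [-167.45, 167.45]. Speed limits (degrees/s): [147.25, 147.25, 180, 180, 180, 180, 180].

## Interface

Orientations are given as a 3x3 rotation matrix whose columns are the frame's x, y, z axes.
In Python, from rig import * gives the robot as it stands.
- The arm moves only by the tool carry_out, never from a script. Its argument "targets" is a list of rows, each a list of 3 entries, a list of its own where there are three numbers: the finger opening in mm, from 0 to 91.9, then the shift along the tool's x, y, z in mm, then the turn, a rotation vector about the tool's x, y, z in units of 8 degrees (1.0 is 8 degrees). In form: [[gripper, [x, y, z], [ax, ay, az]], ...]. A call has 1 to 8 rows; each row shifts and turns the commanded pose from where the row before left it, along the tool's axes as they then stand; what a row does not reach is not made up. A row lasts 1/10 s, in which the tool goes at most 50 mm and 8.59 degrees, less where a joint would pass 70% of its speed; a pose out of reach is approached as far as the arm can. A call with a gripper value outside its range is refused whole. The fingers move at their own pace and stop on an object; the grip force is fixed at half the most. Time passes only in rows, so rows that do not move let the fingers close. It gives the time, the measured TCP pose, the force and the opening at its end, in the units of the state.
- state(): the state, without advancing time (a new reading comes with each control period).
- snapshot(name): name is "side" or "top"; returns the picture (384x512x3 uint8, red, green, blue); there is no depth.
- camera_params(name): a dict with "intrinsics" (3x3 intrinsics, pixels), "k1" (the pictures are not rectified: a ray, as slopes to the right and down, at radius r is drawn at 1 + k1 r^2 times it, then the intrinsics apply), "R" (3x3) and "t" (3): a world point X has camera coordinates R X + t. Camera axes: x right, y down, z forward; pixel columns grow to the right and rows downward; lengths in m; the calibration is good to about 2 mm. A picture is of the moment at which its call begins. camera_params takes no time and is no camera call.
- finish_job(): hands the job in, once; it reports no verdict.
Trained networks look in the newest picture that a camera, given by its name, has taken for a name from the list of things; names that differ only in an ending like _2 or _b are one class to them, and where a whole thing is asked for, a point or a joint stands for the part that bears it (a point fixed in the world has none). Each returns a list of dicts, best first, with "confidence" (0 to 1); they miss things now and then, are a little off and sometimes report something else, mostly with a low value. They report only what shows in the picture. A call takes as long as a camera call.
- recognise(camera, target): "box" ([left, top, right, bottom] in pixels, round what is visible of it).
- silhouettes(camera, target): "region" (384x512 bool, what is visible of it) and "box" ([left, top, right, bottom] in pixels, round what is visible of it).
- pinpoint(camera, target): "location" ([column, row] in pixels: a listed point, or the origin of a listed thing).
The state is a dict: "time_s": time; "joint_pos": joint angles; "joint_velocities": joint speeds; "effort": joint torques, N m; "position": TCP position; "orientation": TCP orientation; "wrist_force": force on the tool from outside, world axes, zero at the start; "wrist_torque": the same for the moment, N m; "opening": finger opening in m.
Only numpy, scipy, OpenCV 4.12 (cv2) and the standard library are available. Lean on these libraries where they do the work, as an engineer would, in place of code of your own. Each camera call takes 0.05 s, during which the arm holds its last target.

## Working session

There is one attempt and no reset: what is moved stays moved. The work goes in short steps, Python scripts to look and compute and a tool call to move; the robot and the scene stay as the last step left them, time stands still between calls to the robot, and variables do not carry over. Pictures are saved under pics/ and viewed, and the job is handed in when it is done.

Besides the shell and the picture viewer there is one more tool, called after "Request:" as name(argument=value, ...), one argument or row to a line, values as JSON. carry_out: Moves the arm, as the interface text tells. Its arguments: {"type":"object","properties":{"targets":{"type":"array"}},"required":["targets"]}

```bash
ls; mkdir -p pics; python3 - <<'E'
from rig import *
import cv2
for n in("side","top"):
    im=snapshot(n); cv2.imwrite(f"pics/{n}0.png",im[:,:,::-1])
    p=camera_params(n); print(n,p)
s=state();print(s)
E
```

```text
pics
side {'intrinsics': array([[437.3666634 ,   0.        , 246.14588761],
       [  0.        , 437.3666634 , 185.23688053],
       [  0.        ,   0.        ,   1.        ]]), 'k1': -0.08114715491698488, 'R': array([[-0.99184788, -0.1267523 ,  0.01310115],
       [-0.07869671,  0.5284365 , -0.84531751],
       [ 0.10022281, -0.83945739, -0.53410361]]), 't': array([0.56111886, 0.22280173, 1.2206046 ])}
top {'intrinsics': array([[404.58274019,   0.        , 247.77508547],
       [  0.        , 404.58274019, 192.2526463 ],
       [  0.        ,   0.        ,   1.        ]]), 'k1': -0.04824419540266511, 'R': array([[ 6.42891913e-04, -9.99996147e-01, -2.70055345e-03],
       [-9.97709800e-01, -4.58760393e-04, -6.76383341e-02],
       [ 6.76368346e-02,  2.73785278e-03, -9.97706251e-01]]), 't': array([-0.13371388,  0.59624701,  1.23372322])}
{'time_s': 0.1, 'joint_pos': array([-76.77715903,  26.83122053,  -0.66432371,  91.87405708,
         0.3448011 ,  61.38738392,  -3.22682521]), 'joint_velocities': array([-0.06471055, -0.16941858,  0.04075347, -0.14142046, -0.09445752,
        0.01989901,  0.1368362 ]), 'effort': array([ 1.07447311e-03, -5.21641552e+01, -1.24948742e-02, -2.44365066e+01,
       -5.68226818e-02,  1.41347788e-02,  4.95366214e-05]), 'position': array([0.17567844, 0.62527252, 0.21374406]), 'orientation': array([[ 2.70453352e-01,  9.62733034e-01, -2.97547072e-04],
       [ 9.62731788e-01, -2.70453483e-01, -1.55511009e-03],
       [-1.57762849e-03,  1.34126711e-04, -9.99998747e-01]]), 'wrist_force': array([-0.07119133, -0.72216095, -0.62242589]), 'wrist_torque': array([-0.0098694 ,  0.02706127,  0.01472934]), 'opening': 0.09185046922773434}
```

View pics/side0.png

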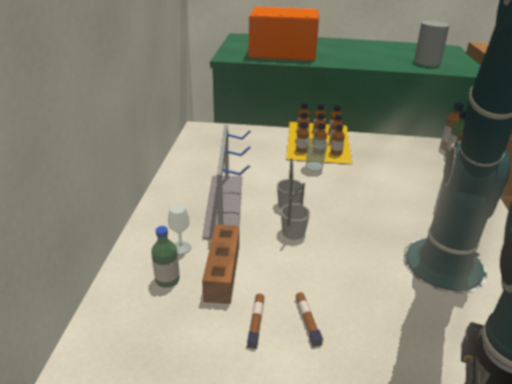

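View pics/top0.png

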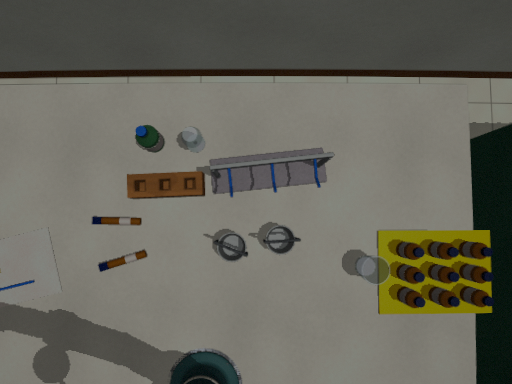

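The top view shows two pails at (231,246) and (280,239), and two tubes at (117,221) and (123,260). The block is at (165,185) and the rack at (268,172). The brown bottles on the yellow mat aren't part of the task. Next I measure.

```bash
cat > h.py <<'E'
from rig import *
import numpy as np, cv2
from scipy.optimize import least_squares
P={n:camera_params(n) for n in("side","top")}
def proj(n,X):
    p=P[n];X=np.atleast_2d(X);c=X@p["R"].T+p["t"];s=c[:,:2]/c[:,2:]
    s=s*(1+p["k1"]*(s**2).sum(1,keepdims=True))
    return s*p["intrinsics"][0,0]+p["intrinsics"][:2,2]
def ray(n,px):
    p=P[n];d=(np.array(px,float)-p["intrinsics"][:2,2])/p["intrinsics"][0,0]
    s=d.copy()
    for _ in range(30): s=d/(1+p["k1"]*(s@s))
    o=-p["R"].T@p["t"]; return o,p["R"].T@np.array([s[0],s[1],1])
def atz(n,px,z):
    o,d=ray(n,px); return o+d*(z-o[2])/d[2]
def tri(a,b):
    A=[];B=[]
    for n,px in(("side",a),("top",b)):
        o,d=ray(n,px);d/=np.linalg.norm(d);M=np.eye(3)-np.outer(d,d);A.append(M);B.append(M@o)
    return np.linalg.solve(sum(A),sum(B))
def pose(x,y,a): # yaw a deg
    c,s=np.cos(np.radians(a)),np.sin(np.radians(a))
    return np.array([[c,-s,0,x],[s,c,0,y],[0,0,1,0],[0,0,0,1]])
def pts(T,L): return np.atleast_2d(L)@T[:3,:3].T+T[:3,3]
def save(im,name,box=None,k=1):
    if box: im=im[box[1]:box[3],box[0]:box[2]]
    im=cv2.resize(im,None,fx=k,fy=k,interpolation=cv2.INTER_CUBIC); cv2.imwrite("pics/"+name,im[:,:,::-1])
E
python3 - <<'E'
from h import *
np.set_printoptions(precision=3,suppress=True)
t=snapshot("top");s=snapshot("side")
save(t,"topA.png",(80,110,340,280),3);save(s,"sideA.png",(140,110,350,360),2.4)
Z={"grip1":.158,"seat1":.202,"socket1":.015,"tube1":.012,"pail1":0,"rack":0,"block":0,"glass":0,"bottle":0,"beaker":0,"seat2":.202,"seat3":.202,"socket2":.015,"socket3":.015}
for n in("top","side"):
  for k,z in Z.items():
    for d in pinpoint(n,k):
      if d["confidence"]>.2: print(n,k,round(d["confidence"],2),np.round(d["location"],1),atz(n,d["location"],z)[:2])
E
```

```text
top grip1 0.7 [279.2 239.7] [ 0.457 -0.22 ]
top grip1 0.57 [229.5 249.6] [ 0.43  -0.084]
top seat1 0.94 [229. 187.] [ 0.598 -0.084]
top seat1 0.83 [270.3 181.7] [ 0.612 -0.194]
top seat1 0.64 [315.2 175.1] [ 0.63  -0.313]
top socket1 0.97 [168.4 186.4] [0.615 0.114]
top socket1 0.88 [144.5 185. ] [0.619 0.19 ]
top socket1 0.67 [192.3 184.3] [0.621 0.04 ]
top tube1 0.86 [141.8 221. ] [0.507 0.197]
top tube1 0.84 [144.9 254.8] [0.402 0.186]
top pail1 0.8 [277.6 237.4] [ 0.456 -0.227]
top pail1 0.69 [230.  248.5] [ 0.422 -0.078]
top pail1 0.3 [365.  270.4] [ 0.353 -0.5  ]
top rack 0.63 [270.  169.6] [ 0.669 -0.204]
top block 0.65 [168.8 186.1] [0.617 0.116]
top block 0.58 [279.5 243.9] [ 0.436 -0.233]
top glass 0.77 [195.2 142.7] [0.756 0.034]
top glass 0.32 [280.2 236.7] [ 0.458 -0.235]
top bottle 0.65 [154.3 142.6] [0.756 0.165]
top beaker 0.65 [366.7 264.6] [ 0.371 -0.505]
top seat2 0.94 [229. 187.] [ 0.598 -0.084]
top seat2 0.83 [270.3 181.7] [ 0.612 -0.194]
top seat2 0.64 [315.2 175.1] [ 0.63  -0.313]
top seat3 0.94 [229. 187.] [ 0.598 -0.084]
top seat3 0.83 [270.3 181.7] [ 0.612 -
[... 1266 characters left out ...]
3 -0.724]
side beaker 0.39 [293.7 190.9] [ 0.438 -0.319]
side beaker 0.38 [238.1 173.8] [ 0.648 -0.406]
side beaker 0.29 [287.2 204.6] [ 0.457 -0.231]
side seat2 0.8 [239.8 149.6] [ 0.616 -0.216]
side seat2 0.69 [238.6 169. ] [ 0.603 -0.097]
side seat2 0.61 [241.9 135. ] [ 0.623 -0.32 ]
side seat3 0.8 [239.8 149.6] [ 0.616 -0.216]
side seat3 0.69 [238.6 169. ] [ 0.603 -0.097]
side seat3 0.61 [241.9 135. ] [ 0.623 -0.32 ]
side socket2 0.86 [218.3 287.6] [0.614 0.19 ]
side socket2 0.79 [218.4 267.3] [0.627 0.115]
side socket2 0.77 [226.1 251.5] [0.617 0.049]
side socket3 0.86 [218.3 287.6] [0.614 0.19 ]
side socket3 0.79 [218.4 267.3] [0.627 0.115]
side socket3 0.77 [226.1 251.5] [0.617 0.049]
```

View pics/topA.png

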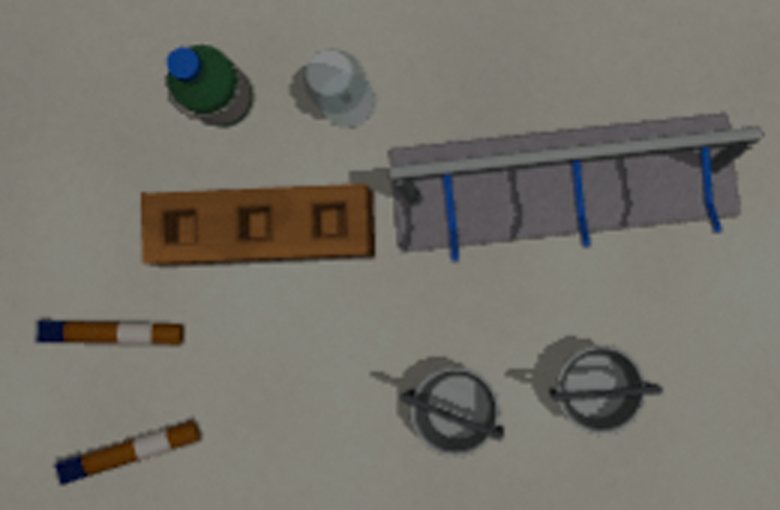

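View pics/sideA.png

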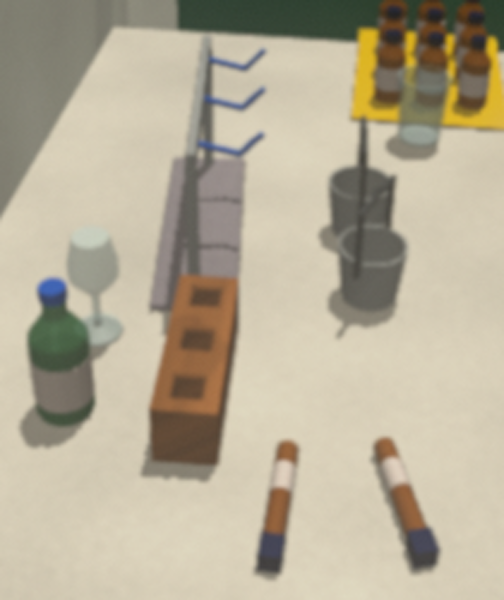

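Corner picks come from these zooms. I fit the poses of the rack, block, pails and tubes, then check them by overlay.

```bash
cat > fit.py <<'E'
from h import *
np.set_printoptions(precision=4,suppress=True)
tA=lambda *p: np.array(p,float)/3+[80,110]-0.33
sA=lambda *p: np.array(p,float)/2.4+[140,110]-0.3
def fit(obs,x0):
    f=lambda q: np.concatenate([(proj(n,pts(pose(*q),L))-px).ravel() for n,L,px in obs])
    r=least_squares(f,x0,loss="soft_l1",x_scale=[.01,.01,5]); print(r.x, "rms px",np.sqrt((f(r.x)**2).mean()).round(2)); return r.x
rack=fit([("top",[[.055,.18,.01],[.055,-.18,.01],[-.055,-.18,.01],[-.055,.18,.01]],tA((390,150),(728,113),(740,215),(400,250))),
 ("top",[[-.084,.115,.218],[-.084,0,.218],[-.084,-.115,.218]],tA((455,258),(586,244),(717,230))),
 ("side",[[-.055,.115,.202],[-.055,0,.202],[-.055,-.115,.202]],sA((241,152),(236,107),(241,68))),
 ("side",[[-.083,.115,.22],[-.083,0,.22],[-.083,-.115,.22]],sA((263,134),(263,91),(265,51)))],[.66,-.2,10])
C=[[.035,.1125,.075],[.035,-.1125,.075],[-.035,-.1125,.075],[-.035,.1125,.075]]
block=fit([("top",C,tA((143,193),(367,186),(373,257),(146,264))),
 ("side",C,sA((152,408),(182,276),(238,278),(217,413)))],[.617,.115,0])
def ob(h): return [[0,.05,.150],[0,-.05,.150],[0,0,.078]]
pa=fit([("top",ob(0),tA((405,397),(500,433),(455,411)))],[.43,-.08,-20])
pb=fit([("top",ob(0),tA((552,393),(660,388),(600,388)))],[.45,-.22,0])
if __name__=="__main__":
  for n,k,bx in(("top",3,(80,110,340,280)),("side",2.4,(140,110,350,360))):
    im=snapshot(n);im=im[bx[1]:bx[3],bx[0]:bx[2]];im=cv2.resize(im,None,fx=k,fy=k,interpolation=cv2.INTER_CUBIC)
    def line(T,L,c,closed=False):
        q=((proj(n,pts(pose(*T),L))-bx[:2]+.33)*k).astype(np.int32); cv2.polylines(im,[q],closed,c,1)
    line(rack,[[.055,.18,.01],[.055,-.18,.01],[-.055,-.18,.01],[-.055,.18,.01]],(255,0,0),1)
    for y in(-.115,0,.115): line(rack,[[0,y,.215],[-.055,y,.202],[-.080,y,.218]],(255,0,0))
    line(block,C,(0,255,0),1)
    for y in(-.075,0,.075): line(block,[[.016,y+.016,.075],[.016,y-.016,.075],[-.016,y-.016,.075],[-.016,y+.016,.075]],(0,255,0),1)
    for p in(pa,pb):
        line(p,[[0,.047,.06],[0,.047,.15],[0,.012,.15],[0,0,.158],[0,-.012,.15],[0,-.047,.15],[0,-.047,.06]],(255,255,0))
        a=np.linspace(0,6.28,40)
        line(p,np.c_[.044*np.cos(a),.044*np.sin(a),0*a+.078],(255,0,255),1);line(p,np.c_[.036*np.cos(a),.036*np.sin(a),0*a],(255,0,255),1)
    cv2.imwrite(f"pics/fit_{n}.png",im[:,:,::-1])
E
python3 fit.py
```

```text
[ 0.6678 -0.1954  6.2999] rms px 1.09
[0.6153 0.1128 2.3046] rms px 0.63
[  0.4332  -0.0857 -20.1079] rms px 0.73
[ 0.4557 -0.2273  2.6287] rms px 0.14
```

View pics/fit_top.png

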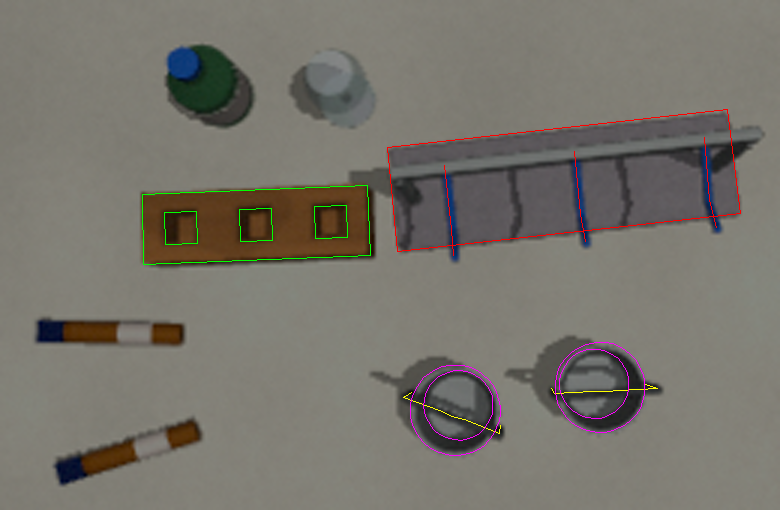

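View pics/fit_side.png

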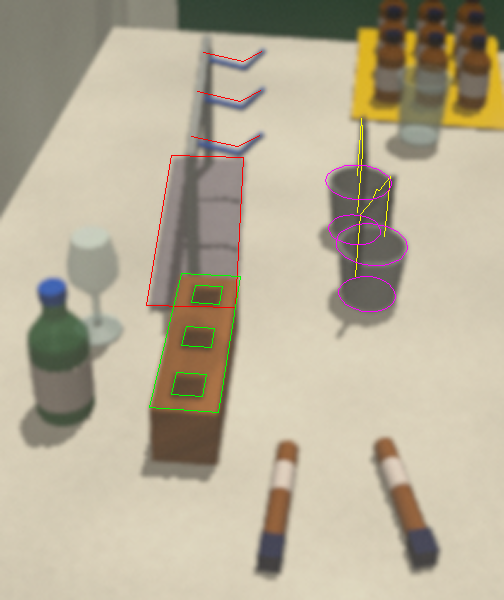

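```bash
cat >> h.py <<'E'
import json
from scipy.spatial.transform import Rotation as Ro
def down(h): # tool down with x heading h deg
    c,s=np.cos(np.radians(h)),np.sin(np.radians(h)); return np.array([[c,s,0],[s,-c,0],[0,0,-1.]])
def log():
    s=state(); open("log.jsonl","a").write(json.dumps({k:np.asarray(v).tolist() for k,v in s.items()})+"\n"); return s
def plan(p,R=None):
    s=log();R0=np.array(s["orientation"]);p0=np.array(s["position"])
    np.set_printoptions(precision=3,suppress=True)
    print("t",round(float(s["time_s"]),1),"pos",p0,"z",R0[:,2],"xhead",np.degrees(np.arctan2(R0[1,0],R0[0,0])).round(1),"open",round(float(s["opening"])*1e3,1),"F",np.array(s["wrist_force"]),"j",np.array(s["joint_pos"]).round(0))
    if p is None: return
    p=np.array(p);d=p-p0
    print(" shift in current frame mm",(R0.T@d*1e3).round(1),"len",np.linalg.norm(d).round(3))
    if R is not None:
        print(" turn units",(Ro.from_matrix(R0.T@R).as_rotvec(True)/8).round(2)," shift in final frame mm",(R.T@d*1e3).round(1))
E
python3 - <<'E'
from h import *
plan([.5,.2,.30],down(2.6))
rack=pose(.6678,-.1954,6.3)
print(pts(rack,[[-.055,y,.202] for y in(-.115,0,.115)]))
print(pts(pose(.4557,-.2273,2.6),[[0,.027,.15]]),pts(pose(.4332,-.0857,-20.1),[[0,.027,.15],[0,-.027,.15]]))
E
```

```text
t 1.7 pos [0.176 0.626 0.215] z [ 0.  0. -1.] xhead 74.3 open 91.9 F [-0.177  0.193 -0.448] j [-77.  27.  -1.  92.   0.  61.  -3.]
 shift in current frame mm [-322.2  427.3  -85.4] len 0.542
 turn units [-0.   -0.    8.96]  shift in final frame mm [304.6 440.1 -85.4]
[[ 0.626 -0.316  0.202]
 [ 0.613 -0.201  0.202]
 [ 0.601 -0.087  0.202]]
[[ 0.454 -0.2    0.15 ]] [[ 0.442 -0.06   0.15 ]
 [ 0.424 -0.111  0.15 ]]
```

Request:
carry_out(
  targets=[
    [60,[0,0,-12],[0,0,1]],
    [60,[0,0,-12],[0,0,1]],
    [60,[0,0,-12],[0,0,1]],
    [60,[0,0,-12],[0,0,1]],
    [60,[0,0,-12],[0,0,1]],
    [60,[0,0,-12],[0,0,1]],
    [60,[0,0,-12],[0,0,1]],
    [60,[0,0,0],[0,0,1]],
  ],
)

```text
time_s: 2.5
position: [0.176, 0.6267, 0.3006]
orientation: [[0.985, 0.173, 0.001], [0.173, -0.985, 0.003], [0.001, -0.003, -1.0]]
wrist_force: [-0.3, 0.3, -1.0]
opening: 0.0598
```

Request:
carry_out(
  targets=[
    [60,[0,0,0],[0,0,0.96]],
    [60,[30,40,0],[0,0,0]],
    [60,[30,40,0],[0,0,0]],
    [60,[30,40,0],[0,0,0]],
    [60,[30,40,0],[0,0,0]],
    [60,[30,40,0],[0,0,0]],
    [60,[30,40,0],[0,0,0]],
    [60,[30,40,0],[0,0,0]],
  ],
)

```text
time_s: 3.3
position: [0.3994, 0.354, 0.299]
orientation: [[0.999, 0.046, 0.0], [0.046, -0.999, 0.001], [0.0, -0.001, -1.0]]
wrist_force: [-0.4, 0.1, 0.2]
opening: 0.06
```

```bash
python3 -c "
from h import *
plan([.454,-.2,.25],down(2.6))"
```

```text
t 3.3 pos [0.399 0.354 0.299] z [ 0.     0.001 -1.   ] xhead 2.6 open 60.0 F [-0.378  0.056  0.174] j [-65.  11.  23. 104.  -5.  66. -38.]
 shift in current frame mm [ 29.  556.   48.5] len 0.559
 turn units [-0.01 -0.    0.01]  shift in final frame mm [ 29.4 555.9  49. ]
```

Request:
carry_out(
  targets=[
    [60,[8,45,0],[0,0,0]],
    [60,[8,45,0],[0,0,0]],
    [60,[8,45,0],[0,0,0]],
    [60,[5,45,0],[0,0,0]],
    [60,[0,45,0],[0,0,0]],
    [60,[0,45,0],[0,0,0]],
    [60,[0,45,0],[0,0,0]],
    [60,[0,45,0],[0,0,0]],
  ],
)

```text
time_s: 4.1
position: [0.4437, -0.0044, 0.2989]
orientation: [[0.999, 0.046, 0.001], [0.046, -0.999, 0.001], [0.001, -0.001, -1.0]]
wrist_force: [0.8, 0.2, 0.3]
opening: 0.0599
```

Request:
carry_out(
  targets=[
    [60,[0,45,0],[0,0,0]],
    [60,[0,45,0],[0,0,0]],
    [60,[0,45,0],[0,0,0]],
    [60,[0,45,0],[0,0,0]],
    [60,[0,16,20],[0,0,0]],
    [60,[0,0,20],[0,0,0]],
    [60,[0,0,10],[0,0,0]],
  ],
)

```text
time_s: 4.8
position: [0.452, -0.1987, 0.2473]
orientation: [[0.999, 0.044, -0.002], [0.044, -0.999, 0.0], [-0.002, -0.0, -1.0]]
wrist_force: [0.1, 0.9, -1.2]
opening: 0.06
```

```bash
python3 -c "
from h import *
plan([.454,-.2,.132],down(2.6))
save(snapshot('top'),'t1.png',(180,150,350,280),4.5);save(snapshot('side'),'s1.png',(200,60,400,260),3)"
```

```text
t 4.8 pos [ 0.452 -0.199  0.247] z [-0.002  0.    -1.   ] xhead 2.5 open 60.0 F [ 0.087  0.87  -1.164] j [-26.  12.  53. 114. -11.  60.  34.]
 shift in current frame mm [  2.1   1.4 115.3] len 0.115
 turn units [-0.    0.01 -0.01]  shift in final frame mm [  1.9   1.4 115.3]
```

View pics/t1.png

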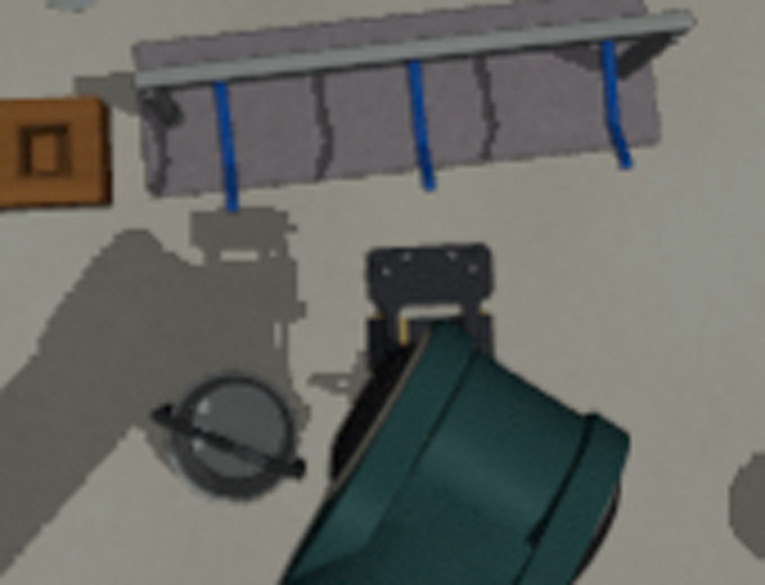

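View pics/s1.png

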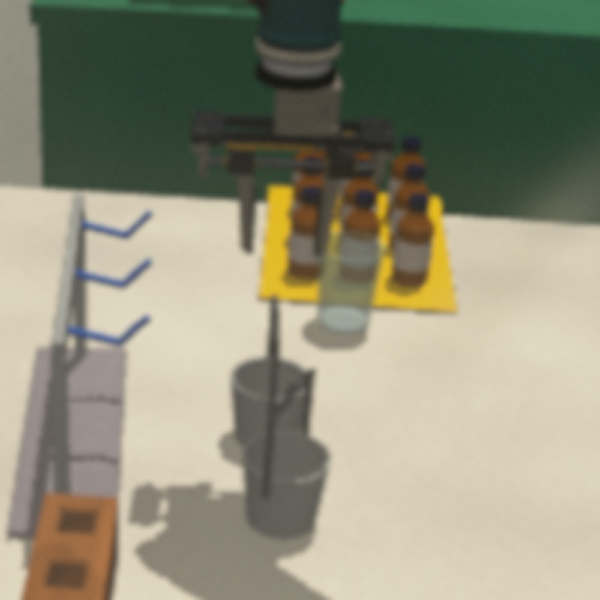

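```bash
python3 -c "
from h import *
o=lambda q:(proj('side',q)-[200,60]+.33)*3
print(o([[.452,-.199,.247],[.452+.03,-.199+.0013,.247],[.452-.03,-.199-.0013,.247]]),o(pts(pose(.4557,-.2273,2.6),[[0,.047,.15],[0,-.047,.15],[0,.027,.15]])))"
```

```text
[[281.64655788 249.12194792]
 [251.39794706 247.58198666]
 [311.94817479 250.67644406]] [[272.81297481 342.39898994]
 [272.42025459 298.10545874]
 [272.7276937  332.53814739]]
```

The side view shows the gripper tips around (294,143) in the full image, which matches the projection. The bar position also matches, so I descend.

Request:
carry_out(
  targets=[
    [60,[2,1,25],[0,0,0]],
    [60,[0,0,25],[0,0,0]],
    [60,[0,0,25],[0,0,0]],
    [60,[0,0,20],[0,0,0]],
    [60,[0,0,18],[0,0,0]],
    [60,[0,0,3],[0,0,0]],
  ],
)

```text
time_s: 5.5
position: [0.4547, -0.1982, 0.1318]
orientation: [[0.999, 0.047, -0.002], [0.047, -0.999, 0.001], [-0.002, -0.001, -1.0]]
wrist_force: [-0.5, 0.2, 0.1]
opening: 0.0601
```

Request:
carry_out(
  targets=[
    [0,[0,0,0],[0,0,0]],
    [0,[0,0,0],[0,0,0]],
    [0,[0,0,0],[0,0,0]],
    [0,[0,0,0],[0,0,0]],
    [0,[0,0,0],[0,0,0]],
    [0,[0,0,0],[0,0,0]],
    [0,[0,0,0],[0,0,0]],
    [0,[0,0,0],[0,0,0]],
  ],
)

```text
time_s: 6.3
position: [0.4549, -0.1992, 0.1327]
orientation: [[0.999, 0.046, -0.0], [0.046, -0.999, 0.0], [-0.0, -0.0, -1.0]]
wrist_force: [-0.6, 0.1, 2.5]
opening: 0.0071
```

```bash
python3 -c "
from h import *
plan([.454,-.2,.132],down(2.6))
save(snapshot('side'),'s2.png',(200,60,400,260),3)"
```

```text
t 6.3 pos [ 0.455 -0.199  0.133] z [-0.  0. -1.] xhead 2.6 open 7.1 F [-0.635  0.094  2.456] j [-18.  23.  47. 119. -23.  47.  45.]
 shift in current frame mm [-0.9  0.7  0.7] len 0.001
 turn units [-0.  0.  0.]  shift in final frame mm [-0.9  0.7  0.7]
```

View pics/s2.png

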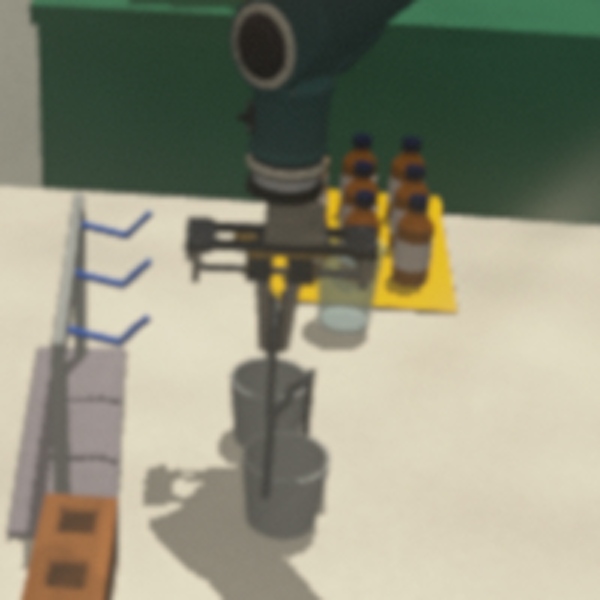

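Opening of 7 mm, so the bar is held. Lifting.

Request:
carry_out(
  targets=[
    [0,[0,0,-10],[0,0,0]],
    [0,[0,0,-15],[0,0,0]],
    [0,[0,0,-20],[0,0,0]],
    [0,[0,0,-20],[0,0,-0.23]],
    [0,[0,0,-20],[0,0,-0.23]],
    [0,[0,0,-17],[0,0,0]],
    [0,[0,0,0],[0,0,0]],
  ],
)

```text
time_s: 7.05
position: [0.4564, -0.2001, 0.2374]
orientation: [[0.994, 0.11, 0.006], [0.11, -0.994, -0.0], [0.006, 0.001, -1.0]]
wrist_force: [0.2, 0.3, -1.3]
opening: 0.0071
```

```bash
python3 -c "
from h import *
plan([.623,-.288,.230],down(6.3))
save(snapshot('side'),'s3.png',(200,30,400,230),3)
save(snapshot('top'),'t3.png',(180,150,350,280),4.5)"
```

```text
t 7.0 pos [ 0.456 -0.2    0.237] z [ 0.006 -0.    -1.   ] xhead 6.3 open 7.1 F [ 0.162  0.335 -1.302] j [-25.  13.  52. 114. -12.  58.  39.]
 shift in current frame mm [155.9 105.6   8.4] len 0.189
 turn units [ 0.01 -0.04 -0.  ]  shift in final frame mm [156.  105.6   7.4]
```

View pics/s3.png

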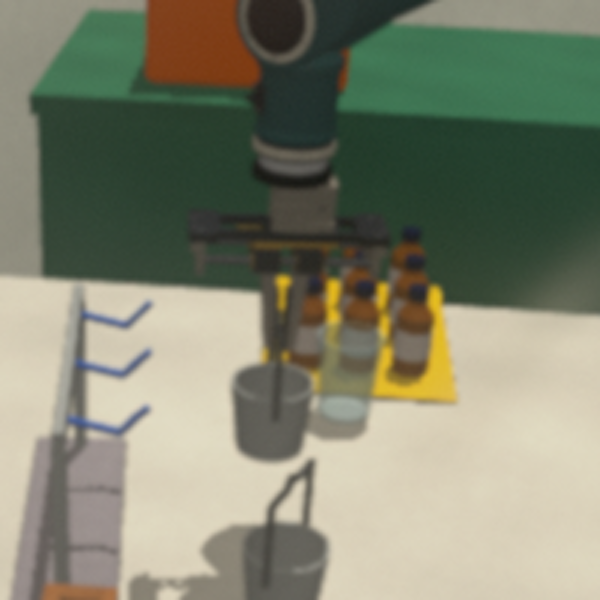

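Request:
carry_out(
  targets=[
    [0,[0,20,0],[0,0,0]],
    [0,[0,30,0],[0,0,0]],
    [0,[0,30,0],[0,0,0]],
    [0,[0,25,0],[0,0,0]],
    [0,[25,0,0],[0,0,0]],
    [0,[35,0,0],[0,0,0]],
    [0,[25,0,0],[0,0,0]],
    [0,[0,0,0],[0,0,0]],
  ],
)

```text
time_s: 7.95
position: [0.5538, -0.2924, 0.2324]
orientation: [[0.993, 0.114, -0.002], [0.114, -0.993, 0.0], [-0.002, -0.0, -1.0]]
wrist_force: [-0.1, -0.0, -1.8]
opening: 0.0067
```

```bash
python3 -c "
from h import *
plan([.623,-.288,.230],down(6.3))
save(snapshot('side'),'s4.png',(200,30,400,230),3)
save(snapshot('top'),'t4.png',(180,130,350,260),4.5)"
```

```text
t 8.0 pos [ 0.554 -0.292  0.232] z [-0.002  0.    -1.   ] xhead 6.6 open 6.7 F [-0.069 -0.013 -1.757] j [-10.  29.  48.  97. -23.  65.  52.]
 shift in current frame mm [69.3  3.6  2.3] len 0.069
 turn units [-0.    0.01  0.03]  shift in final frame mm [69.3  3.3  2.4]
```

View pics/s4.png

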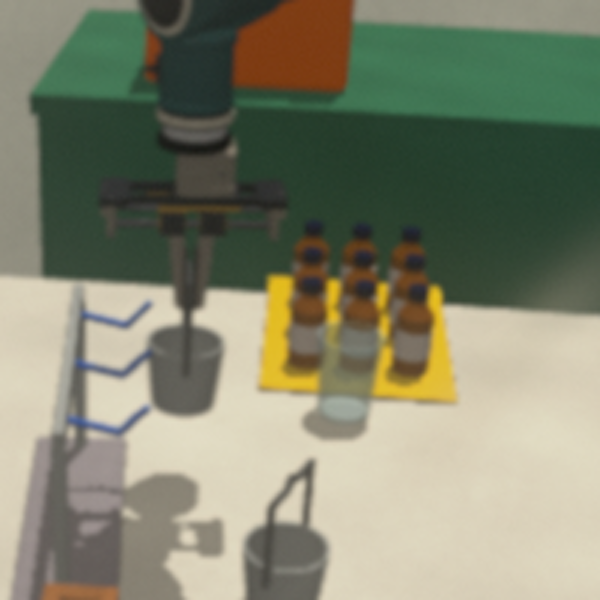

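View pics/t4.png

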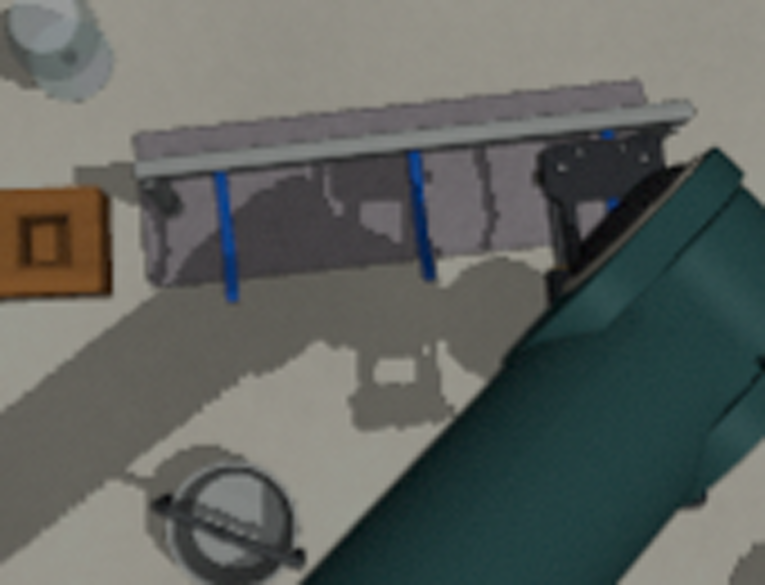

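Request:
carry_out(
  targets=[
    [0,[20,3.5,-3],[0,0,0]],
    [0,[25,0,-2],[0,0,0]],
    [0,[20,0,0],[0,0,0]],
    [0,[4,0,0],[0,0,0]],
    [0,[0,0,0],[0,0,0]],
    [0,[0,0,0],[0,0,0]],
  ],
)

```text
time_s: 8.65
position: [0.618, -0.2911, 0.2395]
orientation: [[0.994, 0.108, -0.001], [0.108, -0.994, 0.0], [-0.001, -0.0, -1.0]]
wrist_force: [-0.5, 0.4, -1.1]
opening: 0.0068
```

```bash
python3 -c "
from h import *
plan([.623,-.288,.180],down(6.3))
s=snapshot('side')
save(s,'s5.png',(180,50,340,210),4.5)
p=state()['position'];R=state()['orientation']
print((proj('side',np.array([pts(pose(.6678,-.1954,6.3),[[-.055,-.115,.202]])[0],p+R@[0,.028,-.025]])-[180,50])*4.5)
"
```

```text
File "<string>", line 7
    print((proj('side',np.array([pts(pose(.6678,-.1954,6.3),[[-.055,-.115,.202]])[0],p+R@[0,.028,-.025]])-[180,50])*4.5)
         ^
SyntaxError: '(' was never closed
```

```bash
python3 -c "
from h import *
plan([.623,-.288,.180],down(6.3))
s=snapshot('side')
save(s,'s5.png',(180,50,340,210),4.5)
p=state()['position'];R=state()['orientation']
print((proj('side',np.array([pts(pose(.6678,-.1954,6.3),[[-.055,-.115,.202]])[0],p+R@[0,.028,-.025]]))-[180,50])*4.5)
"
```

```text
t 8.7 pos [ 0.618 -0.291  0.239] z [-0.001  0.    -1.   ] xhead 6.2 open 6.8 F [-0.465  0.375 -1.108] j [ -8.  35.  47.  87. -26.  69.  49.]
 shift in current frame mm [ 5.3 -2.5 59.5] len 0.06
 turn units [-0.    0.01 -0.01]  shift in final frame mm [ 5.3 -2.5 59.5]
[[274.639 384.666]
 [282.052 304.199]]
```

View pics/s5.png

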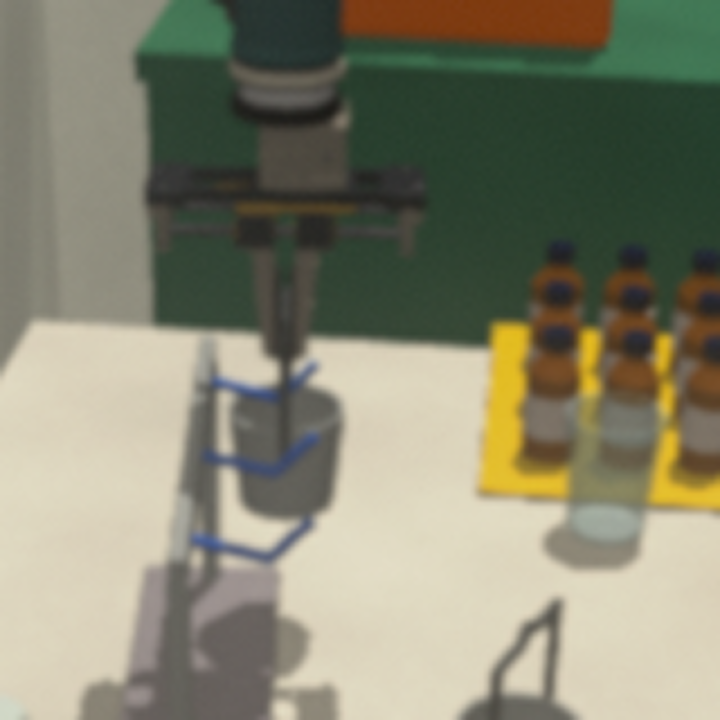

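Request:
carry_out(
  targets=[
    [0,[6,-2.5,0],[0,0,0]],
    [0,[0,0,15],[0,0,0]],
    [0,[0,0,15],[0,0,0]],
    [0,[0,0,12],[0,0,0]],
    [0,[0,0,8],[0,0,0]],
    [0,[0,0,4],[0,0,0]],
    [0,[0,0,0],[0,0,0]],
  ],
)

```text
time_s: 9.4
position: [0.6253, -0.2871, 0.1848]
orientation: [[0.994, 0.11, -0.001], [0.11, -0.994, 0.0], [-0.001, -0.0, -1.0]]
wrist_force: [0.4, -0.8, -1.9]
opening: 0.0068
```

```bash
python3 -c "
from h import *
plan([.623,-.288,.178],down(6.3))
s=snapshot('side')
save(s,'s6.png',(180,50,340,210),4.5)
"
```

```text
t 9.4 pos [ 0.625 -0.287  0.185] z [-0.001  0.    -1.   ] xhead 6.3 open 6.8 F [ 0.383 -0.824 -1.86 ] j [ -7.  38.  45.  90. -28.  64.  50.]
 shift in current frame mm [-2.3  0.7  6.8] len 0.007
 turn units [-0.    0.01 -0.  ]  shift in final frame mm [-2.3  0.7  6.8]
```

View pics/s6.png

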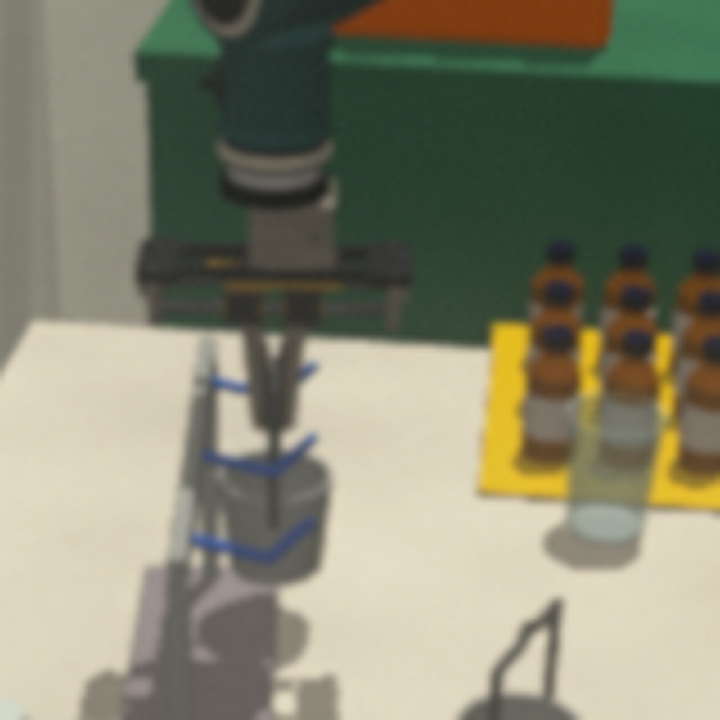

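Request:
carry_out(
  targets=[
    [0,[0,0,3],[0,0,0]],
    [0,[0,0,2],[0,0,0]],
    [0,[0,0,0],[0,0,0]],
  ],
)

```text
time_s: 9.75
position: [0.6256, -0.287, 0.1805]
orientation: [[0.994, 0.11, 0.0], [0.11, -0.994, 0.0], [0.0, -0.0, -1.0]]
wrist_force: [-0.3, -0.3, -2.3]
opening: 0.0067
```

Request:
carry_out(
  targets=[
    [0,[0,0,2],[0,0,0]],
    [0,[0,0,0],[0,0,0]],
    [0,[0,0,0],[0,0,0]],
  ],
)

```text
time_s: 10.05
position: [0.6256, -0.2871, 0.1786]
orientation: [[0.994, 0.11, 0.0], [0.11, -0.994, -0.0], [0.0, 0.0, -1.0]]
wrist_force: [0.2, 0.7, -1.8]
opening: 0.0071
```

Request:
carry_out(
  targets=[
    [0,[0,0,2],[0,0,0]],
    [0,[0,0,0],[0,0,0]],
    [0,[0,0,0],[0,0,0]],
  ],
)

```text
time_s: 10.35
position: [0.6258, -0.2872, 0.1769]
orientation: [[0.994, 0.11, 0.001], [0.11, -0.994, -0.0], [0.001, 0.0, -1.0]]
wrist_force: [0.2, -0.2, 0.7]
opening: 0.0067
```

Request:
carry_out(
  targets=[
    [0,[0,0,2],[0,0,0]],
    [0,[0,0,0],[0,0,0]],
    [0,[0,0,0],[0,0,0]],
  ],
)

```text
time_s: 10.65
position: [0.6261, -0.2874, 0.1758]
orientation: [[0.994, 0.11, 0.002], [0.11, -0.994, -0.0], [0.002, 0.001, -1.0]]
wrist_force: [-1.3, 1.1, 5.2]
opening: 0.0069
```

Contact is at the expected height, so the bar is seated. I release gently and rise.

Request:
carry_out(
  targets=[
    [12,[0,0,-1],[0,0,0]],
    [20,[0,0,0],[0,0,0]],
    [34,[0,0,0],[0,0,0]],
    [34,[0,0,0],[0,0,0]],
    [34,[0,0,0],[0,0,0]],
    [34,[0,0,-10],[0,0,0]],
    [34,[0,0,-20],[0,0,0]],
    [34,[0,0,-20],[0,0,0]],
  ],
)

```text
time_s: 11.45
position: [0.6255, -0.2871, 0.2266]
orientation: [[0.994, 0.11, -0.0], [0.11, -0.994, -0.0], [-0.0, 0.0, -1.0]]
wrist_force: [0.2, -1.0, 0.4]
opening: 0.0343
```

Request:
carry_out(
  targets=[
    [60,[0,0,-30],[0,0,0]],
    [60,[-30,0,-30],[0,0,0]],
    [60,[-40,-20,0],[0,0,0]],
    [60,[-40,-30,0],[0,0,0]],
    [60,[-40,-40,0],[0,0,0]],
    [60,[-30,-40,0],[0,0,0]],
  ],
)

```text
time_s: 12.05
position: [0.4354, -0.1819, 0.2855]
orientation: [[0.994, 0.107, -0.0], [0.107, -0.994, 0.0], [-0.0, -0.0, -1.0]]
wrist_force: [0.6, 1.1, 2.0]
opening: 0.0601
```

```bash
python3 -c "
from h import *
plan([.442,-.06,.24],down(-20))
save(snapshot('side'),'s7.png',(180,50,340,250),3.6)
save(snapshot('top'),'t7.png',(180,130,350,260),4.5)
"
```

```text
t 12.1 pos [ 0.435 -0.182  0.285] z [-0.  0. -1.] xhead 6.1 open 60.1 F [0.641 1.06  1.979] j [-32.   5.  55. 114.  -4.  64.  31.]
 shift in current frame mm [  19.6 -120.5   45.5] len 0.13
 turn units [-0.    0.    3.27]  shift in final frame mm [ -35.5 -116.8   45.5]
```

View pics/s7.png

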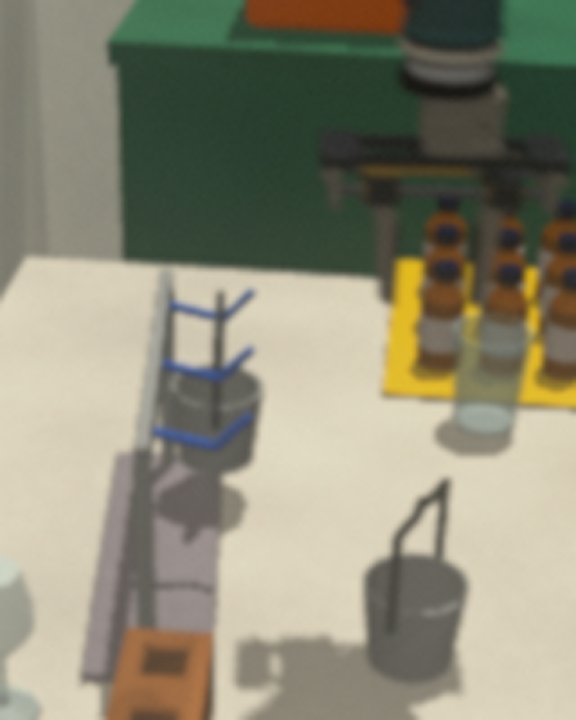

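View pics/t7.png

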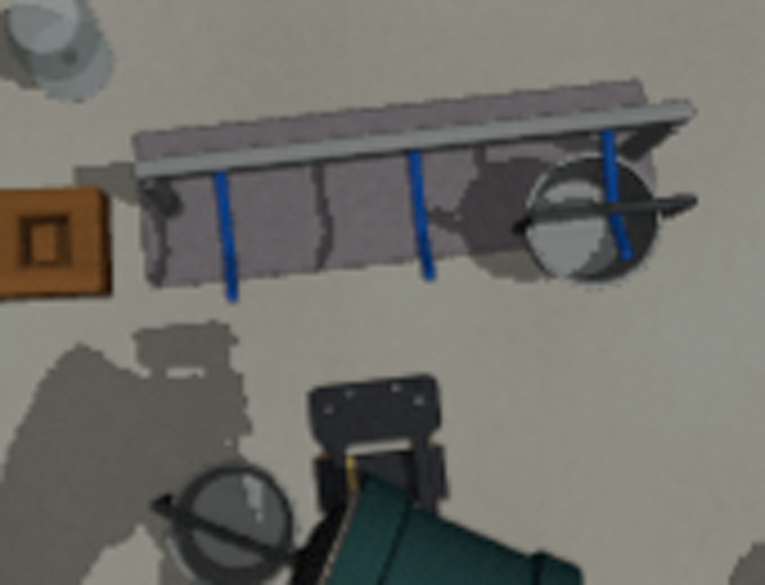

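Pail B hangs on hook 1. Now pail A.

Request:
carry_out(
  targets=[
    [60,[0,0,0],[0,0,1]],
    [60,[0,0,0],[0,0,1]],
    [60,[0,0,0],[0,0,1]],
    [60,[0,0,0],[0,0,0.27]],
    [60,[-12,-39,5],[0,0,0]],
    [60,[-12,-39,10],[0,0,0]],
    [60,[-12,-39,10],[0,0,0]],
    [60,[0,0,0],[0,0,0]],
  ],
)

```text
time_s: 12.95
position: [0.4435, -0.0549, 0.26]
orientation: [[0.943, -0.333, -0.002], [-0.333, -0.943, 0.001], [-0.002, -0.0, -1.0]]
wrist_force: [-0.6, -0.7, -0.0]
opening: 0.0601
```

```bash
python3 -c "
from h import *
plan([.442,-.06,.132],down(-20))
save(snapshot('side'),'s8.png',(220,60,380,260),3.6)
save(snapshot('top'),'t8.png',(180,150,350,280),4.5)
o=lambda q:(proj('side',q)-[220,60]+.33)*3.6
a=pose(.4332,-.0857,-20.1);print(o(pts(a,[[0,.047,.15],[0,-.047,.15],[0,.027,.15],[0,0,.158]])),o([state()['position']]))
"
```

```text
t 12.9 pos [ 0.444 -0.055  0.26 ] z [-0.002  0.001 -1.   ] xhead -19.4 open 60.1 F [-0.603 -0.676 -0.004] j [-45.   3.  50. 118.  -2.  60. -13.]
 shift in current frame mm [  0.5   5.3 128. ] len 0.128
 turn units [-0.    0.01  0.07]  shift in final frame mm [  0.3   5.3 128. ]
[[253.425 501.897]
 [297.323 445.432]
 [263.195 489.337]
 [276.755 464.435]] [[271.491 366.029]]
```

View pics/s8.png

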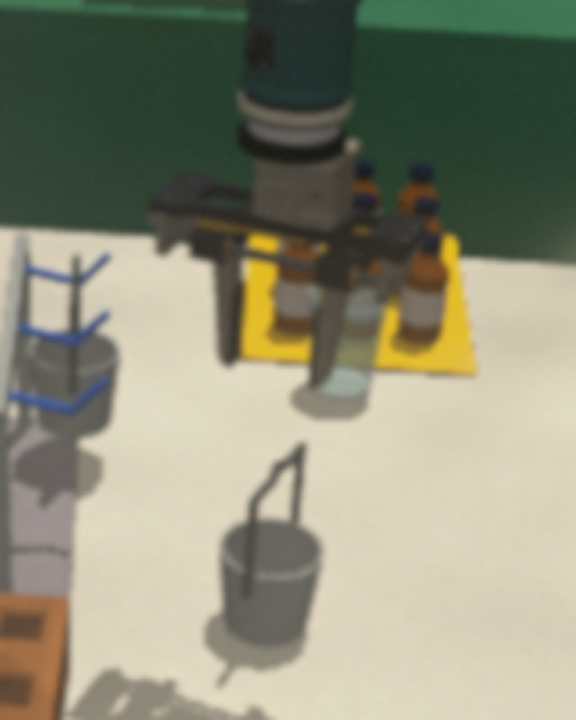

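View pics/t8.png

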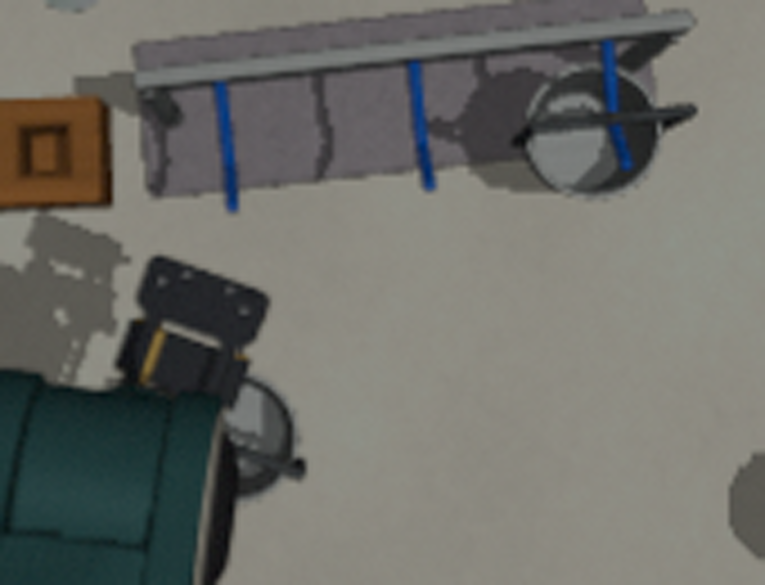

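Request:
carry_out(
  targets=[
    [60,[0,5,20],[0,0,0.08]],
    [60,[0,0,25],[0,0,0]],
    [60,[0,0,25],[0,0,0]],
    [60,[0,0,25],[0,0,0]],
    [60,[0,0,20],[0,0,0]],
    [60,[0,0,10],[0,0,0]],
    [60,[0,0,3],[0,0,0]],
    [60,[0,0,0],[0,0,0]],
  ],
)

```text
time_s: 13.85
position: [0.4422, -0.0651, 0.1331]
orientation: [[0.936, -0.351, 0.001], [-0.351, -0.936, -0.0], [0.001, 0.0, -1.0]]
wrist_force: [-0.1, 0.7, -0.2]
opening: 0.0597
```

```bash
python3 -c "
from h import *
plan([.442,-.06,.132],down(-20))
save(snapshot('side'),'s9.png',(220,60,380,260),3.6)
"
```

```text
t 13.8 pos [ 0.442 -0.065  0.133] z [ 0.001 -0.    -1.   ] xhead -20.6 open 59.7 F [-0.115  0.664 -0.189] j [-36.  17.  47. 126. -18.  44.   3.]
 shift in current frame mm [-2.  -4.7  1.1] len 0.005
 turn units [ 0.   -0.01 -0.07]  shift in final frame mm [-1.9 -4.7  1.1]
```

View pics/s9.png

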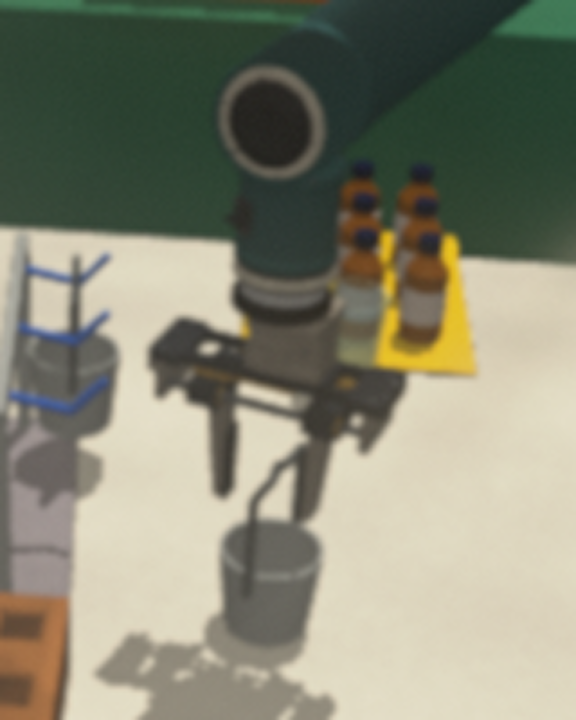

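Request:
carry_out(
  targets=[
    [60,[-2,-5,1],[0,0,0]],
    [0,[0,0,0],[0,0,0]],
    [0,[0,0,0],[0,0,0]],
    [0,[0,0,0],[0,0,0]],
    [0,[0,0,0],[0,0,0]],
    [0,[0,0,0],[0,0,0]],
    [0,[0,0,0],[0,0,0]],
    [0,[0,0,0],[0,0,0]],
  ],
)

```text
time_s: 14.7
position: [0.4418, -0.0588, 0.1316]
orientation: [[0.937, -0.35, 0.0], [-0.35, -0.937, -0.0], [0.0, -0.0, -1.0]]
wrist_force: [1.1, 0.3, 0.3]
opening: 0.0067
```

Request:
carry_out(
  targets=[
    [0,[0,0,-3],[0,0,0]],
    [0,[0,0,-10],[0,0,0]],
    [0,[0,0,-20],[0,0,0]],
    [0,[0,0,-20],[0,0,0]],
    [0,[0,0,-20],[0,0,0]],
    [0,[0,0,-20],[0,0,0]],
    [0,[0,0,-15],[0,0,0]],
    [0,[0,0,0],[0,0,0]],
  ],
)

```text
time_s: 15.5
position: [0.4428, -0.0589, 0.2416]
orientation: [[0.937, -0.35, 0.004], [-0.35, -0.937, 0.002], [0.003, -0.003, -1.0]]
wrist_force: [-0.3, 0.0, -2.5]
opening: 0.0065
```

```bash
python3 -c "
from h import *
plan([.613-.028*.11,-.201+.028*.994,.232],down(6.3))
save(snapshot('side'),'s10.png',(220,30,380,230),3.6)
"
```

```text
t 15.5 pos [ 0.443 -0.059  0.242] z [ 0.004  0.002 -1.   ] xhead -20.5 open 6.5 F [-0.307  0.004 -2.538] j [-45.   4.  52. 120.  -4.  57. -11.]
 shift in current frame mm [196.5  48.6  10.1] len 0.203
 turn units [-0.02 -0.03 -3.35]  shift in final frame mm [153.5 131.9   9.6]
```

View pics/s10.png

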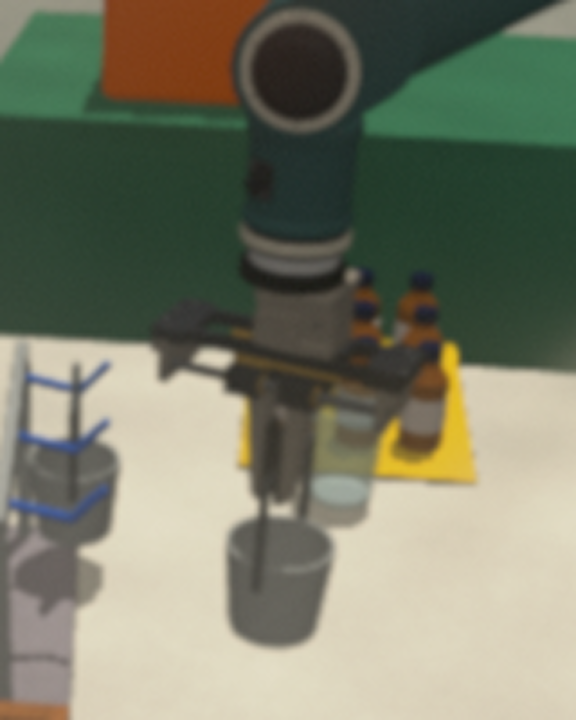

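Request:
carry_out(
  targets=[
    [0,[0,0,-3],[0,0,-1]],
    [0,[0,0,0],[0,0,-1]],
    [0,[0,0,0],[0,0,-1]],
    [0,[0,0,0],[0,0,-0.35]],
    [0,[0,30,0],[0,0,0]],
    [0,[0,35,0],[0,0,0]],
    [0,[0,35,0],[0,0,0]],
    [0,[0,32,0],[0,0,0]],
  ],
)

```text
time_s: 16.35
position: [0.4554, -0.1913, 0.2417]
orientation: [[0.994, 0.11, -0.002], [0.11, -0.994, -0.0], [-0.002, -0.0, -1.0]]
wrist_force: [0.7, -0.4, -1.5]
opening: 0.0064
```

```bash
python3 -c "
from h import *
plan([.613-.028*.11,-.201+.028*.994,.232],down(6.3))
"
```

```text
t 16.4 pos [ 0.455 -0.191  0.242] z [-0.002 -0.    -1.   ] xhead 6.3 open 6.4 F [ 0.707 -0.425 -1.492] j [-28.  13.  55. 114. -12.  59.  39.]
 shift in current frame mm [155.6  -1.1   9.4] len 0.156
 turn units [-0.    0.01 -0.  ]  shift in final frame mm [155.6  -1.1   9.7]
```

Request:
carry_out(
  targets=[
    [0,[20,-1,0],[0,0,0]],
    [0,[30,0,0],[0,0,0]],
    [0,[30,0,-2],[0,0,0]],
    [0,[30,0,-2],[0,0,0]],
    [0,[25,0,0],[0,0,0]],
    [0,[15,0,0],[0,0,0]],
    [0,[8,0,0],[0,0,0]],
    [0,[0,0,0],[0,0,0]],
  ],
)

```text
time_s: 17.15
position: [0.6129, -0.1714, 0.2452]
orientation: [[0.994, 0.11, -0.002], [0.11, -0.994, -0.001], [-0.002, 0.0, -1.0]]
wrist_force: [-0.1, -0.4, -2.4]
opening: 0.0067
```

```bash
python3 -c "
from h import *
plan([.613-.028*.11,-.201+.028*.994,.232],down(6.3))
save(snapshot('side'),'s11.png',(180,50,340,210),4.5)
save(snapshot('top'),'t11.png',(180,130,350,260),4.5)
"
```

```text
t 17.1 pos [ 0.613 -0.171  0.245] z [-0.002 -0.001 -1.   ] xhead 6.3 open 6.7 F [-0.061 -0.357 -2.441] j [-22.  30.  49.  94. -24.  67.  39.]
 shift in current frame mm [-3.1  1.4 13.2] len 0.014
 turn units [0.   0.02 0.  ]  shift in final frame mm [-3.2  1.4 13.2]
```

View pics/s11.png

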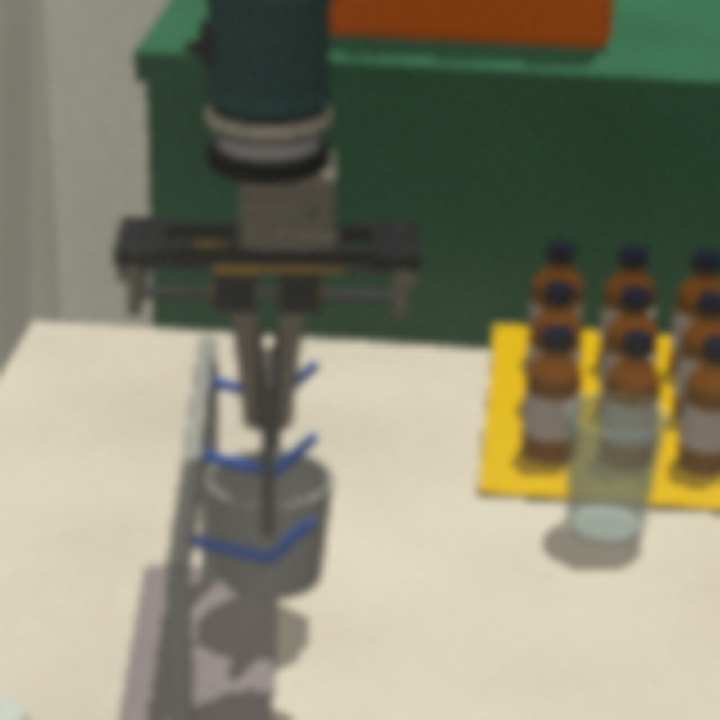

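View pics/t11.png

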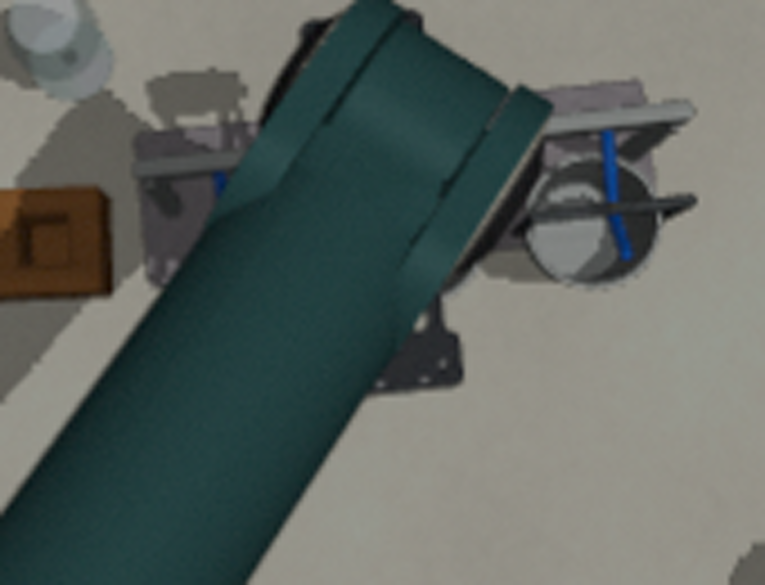

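Request:
carry_out(
  targets=[
    [0,[0,1,10],[0,0,0]],
    [0,[0,0,15],[0,0,0]],
    [0,[0,0,15],[0,0,0]],
    [0,[0,0,12],[0,0,0]],
    [0,[0,0,8],[0,0,0]],
    [0,[0,0,4],[0,0,0]],
    [0,[0,0,0],[0,0,0]],
    [0,[0,0,0],[0,0,0]],
  ],
)

```text
time_s: 18.05
position: [0.6134, -0.1729, 0.183]
orientation: [[0.994, 0.11, 0.001], [0.11, -0.994, -0.0], [0.001, 0.0, -1.0]]
wrist_force: [1.4, -0.8, -1.5]
opening: 0.0068
```

Request:
carry_out(
  targets=[
    [0,[0,0,2],[0,0,0]],
    [0,[0,0,2],[0,0,0]],
    [0,[0,0,0],[0,0,0]],
  ],
)

```text
time_s: 18.35
position: [0.613, -0.1725, 0.1785]
orientation: [[0.994, 0.11, -0.0], [0.11, -0.994, 0.0], [-0.0, -0.0, -1.0]]
wrist_force: [0.7, -0.1, -2.5]
opening: 0.007
```

Request:
carry_out(
  targets=[
    [0,[0,0,2],[0,0,0]],
    [0,[0,0,1],[0,0,0]],
    [0,[0,0,0],[0,0,0]],
    [0,[0,0,0],[0,0,0]],
  ],
)

```text
time_s: 18.75
position: [0.6135, -0.173, 0.1762]
orientation: [[0.994, 0.11, 0.001], [0.11, -0.994, -0.0], [0.001, 0.001, -1.0]]
wrist_force: [-1.3, -1.2, 2.9]
opening: 0.0071
```

Request:
carry_out(
  targets=[
    [0,[0,0,1],[0,0,0]],
    [0,[0,0,0],[0,0,0]],
    [0,[0,0,0],[0,0,0]],
  ],
)

```text
time_s: 19.05
position: [0.6135, -0.173, 0.1754]
orientation: [[0.994, 0.11, 0.001], [0.11, -0.994, -0.0], [0.001, 0.001, -1.0]]
wrist_force: [-1.2, 0.5, 5.4]
opening: 0.0067
```

Request:
carry_out(
  targets=[
    [12,[0,0,-1],[0,0,0]],
    [20,[0,0,0],[0,0,0]],
    [34,[0,0,0],[0,0,0]],
    [34,[0,0,0],[0,0,0]],
    [34,[0,0,0],[0,0,0]],
    [34,[0,0,-10],[0,0,0]],
    [34,[0,0,-20],[0,0,0]],
    [34,[0,0,-20],[0,0,0]],
  ],
)

```text
time_s: 19.85
position: [0.613, -0.1727, 0.2266]
orientation: [[0.994, 0.11, -0.0], [0.11, -0.994, -0.0], [-0.0, 0.0, -1.0]]
wrist_force: [-0.2, -0.1, -0.1]
opening: 0.0339
```

Request:
carry_out(
  targets=[
    [60,[0,0,-30],[0,0,0]],
    [60,[-30,0,-30],[0,0,0]],
    [60,[-30,-40,0],[0,0,0]],
    [60,[-30,-40,0],[0,0,0]],
    [60,[-20,-45,0],[0,0,0]],
    [60,[0,-45,0],[0,0,0]],
    [60,[0,-45,0],[0,0,0]],
  ],
)

```text
time_s: 20.55
position: [0.4795, 0.0304, 0.2867]
orientation: [[0.994, 0.109, 0.002], [0.109, -0.994, 0.003], [0.002, -0.003, -1.0]]
wrist_force: [-0.1, -1.4, 0.3]
opening: 0.06
```

```bash
python3 -c "
from h import *
plan([.5,.3,.25],down(0))
t=snapshot('top');save(snapshot('side'),'s12.png',(140,110,350,360),2.4)
save(t,'t12.png',(80,110,340,280),3)
"
```

```text
t 20.6 pos [0.479 0.03  0.287] z [ 0.002  0.003 -1.   ] xhead 6.3 open 60.0 F [-0.148 -1.432  0.262] j [-55.   6.  51. 113.  -5.  64.   5.]
 shift in current frame mm [  49.8 -265.6   37.5] len 0.273
 turn units [-0.02 -0.01  0.78]  shift in final frame mm [  20.5 -269.6   36.7]
```

View pics/s12.png

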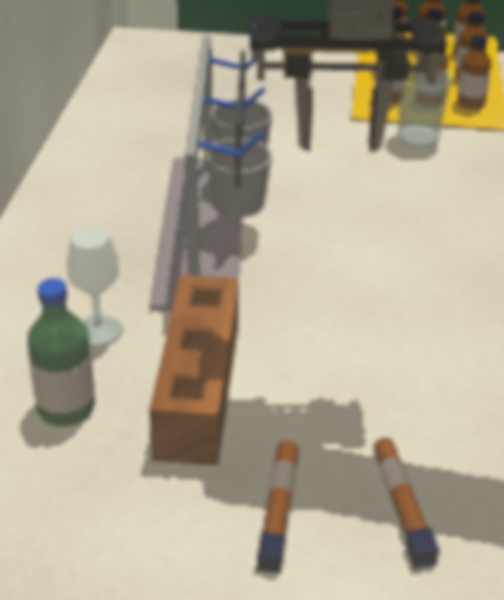

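View pics/t12.png

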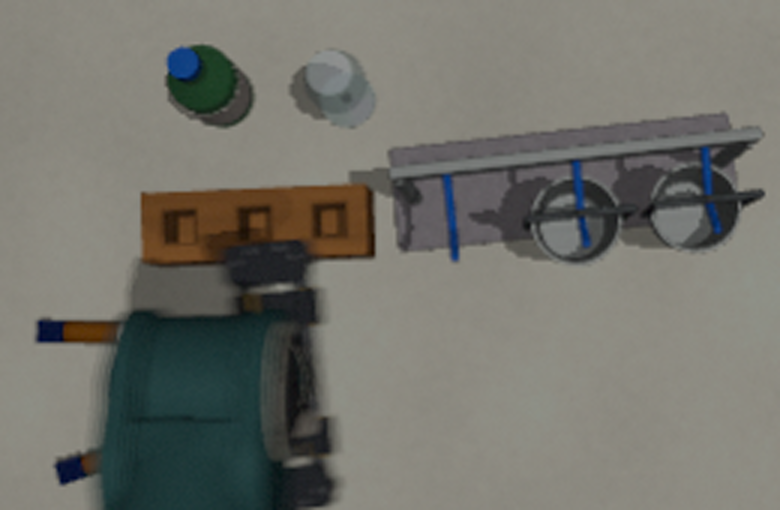

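Both pails hang on hooks 1 and 2: in the side crop they sit at (240,180) and (237,130). Before the tubes, I fit a kinematic model from the logged joints, since the tubes need a 90° tool roll, and measure the tubes.

```bash
cat > kin.py <<'E'
from h import *
import itertools
L=[json.loads(l) for l in open("log.jsonl")]
J=np.radians([l["joint_pos"] for l in L]);Pm=np.array([l["position"] for l in L]);Rm=np.array([l["orientation"] for l in L])
def Rz(a): return Ro.from_euler('z',a).as_matrix()
def Ry(a): return Ro.from_euler('y',a).as_matrix()
def fk(j,S,q,off=np.zeros(7)):
    h,L1,a,b,L2,c,Lt=q; j=np.array(S)*j+off
    R=Rz(j[0]);p=np.array([0,0,h])
    R=R@Ry(j[1])@Rz(j[2]);p=p+R@[a,0,L1]
    R=R@Ry(j[3]);p=p+R@[b,0,0]
    R=R@Rz(j[4]);p=p+R@[0,0,L2]
    R=R@Ry(j[5]);p=p+R@[c,0,0]
    R=R@Rz(j[6]);p=p+R@[0,0,Lt]
    return p,R
if __name__=="__main__":
  best=[]
  for s in itertools.product([1,-1],repeat=4):
    S=[s[0],1,s[1],1,s[2],1,s[3]]
    for flip in(0,np.pi):
      e=np.mean([np.linalg.norm(fk(j,S,np.zeros(7))[1]@Rz(flip)-R) for j,R in zip(J,Rm)])
      best.append((e,S,flip))
  best.sort(key=lambda x:x[0]);print(best[:3])
  S,fl=best[0][1],best[0][2]
  r=least_squares(lambda q:np.concatenate([fk(j,S,q)[0]-p for j,p in zip(J,Pm)]),[.3,.4,0,0,.4,0,.3])
  print(r.x,np.abs(r.fun).max())
E
python3 kin.py
python3 -c "
from h import *
tA=lambda *p: np.array(p,float)/3+[80,110]-0.33
for c,f in(((37,331),(184,333)),((60,472),(200,431))):
    a,b=[atz('top',q,.012) for q in tA(c,f)]
    d=a-b;print('cap',a,'foot',b,'len',np.linalg.norm(d),'head',np.degrees(np.arctan2(d[1],d[0])))
print(pts(pose(.6153,.1128,2.3),[[0,y,.015] for y in(-.075,0,.075)]))
"
```

```text
[(np.float64(6.866641114400018e-16), [-1, 1, -1, 1, -1, 1, -1], 3.141592653589793), (np.float64(0.5676403916557818), [1, 1, 1, 1, 1, 1, 1], 3.141592653589793), (np.float64(0.6422350639477732), [-1, 1, -1, 1, 1, 1, -1], 3.141592653589793)]
[-1.89401321  0.47578638  0.00268305  0.01777855  0.46084593 -0.04639786
 -1.92245586] 0.03083013485944619
cap [0.50955756 0.35427513 0.012     ] foot [0.50792056 0.19942485 0.012     ] len 0.15485892697493037 head 89.39431836000672
cap [0.36376043 0.32686466 0.012     ] foot [0.40680492 0.18117185 0.012     ] len 0.1519184755040553 head 106.4596141428273
[[0.61830988 0.03786042 0.015     ]
 [0.6153     0.1128     0.015     ]
 [0.61229012 0.18773958 0.015     ]]
```

```bash
cat > kin2.py <<'E'
from kin import *
S=[-1,1,-1,1,-1,1,-1]
def frames(j):
    j=np.array(S)*j; R=[Rz(j[0])]
    for k,f in enumerate((Ry,Rz,Ry,Rz,Ry,Rz),1): R.append(R[-1]@f(j[k]))
    return R
def design(j): return np.hstack([np.eye(3)[:,2:]]+frames(j))
def fitk():
    L=[json.loads(l) for l in open("log.jsonl")]
    J=np.radians([l["joint_pos"] for l in L]);Pm=np.array([l["position"] for l in L])
    A=np.vstack([design(j) for j in J]);b=Pm.ravel()
    q0=np.zeros(22);q0[0]=.35;q0[9]=.45;q0[15]=.4;q0[21]=.3
    w=np.full(22,1.);lam=1e-3
    d=np.linalg.solve(A.T@A+lam**2*np.eye(22)*1,A.T@(b-A@q0));q=q0+d
    return q,np.abs(A@q-b).max()
def fk2(j,q): 
    F=frames(j);return design(j)@q,F[-1]@Rz(np.pi)
if __name__=="__main__":
    q,e=fitk();np.set_printoptions(precision=3,suppress=True);print(e);print(q[0]);print(q[1:].reshape(7,3))
E
python3 kin2.py
```

```text
5.935932835265945e-07
0.3280531332125818
[[-0.    -0.014 -0.022]
 [ 0.    -0.014  0.035]
 [-0.    -0.002  0.485]
 [-0.    -0.002  0.036]
 [ 0.    -0.     0.436]
 [-0.    -0.     0.015]
 [-0.    -0.     0.315]]
```

```bash
cat > ik.py <<'E'
from kin2 import *
q,e=fitk()
lo=np.radians([-144.91,-17.63,-89.93,15.96,-74.01,8.47,-167.45]);hi=np.radians([144.91,115.5,88.59,139.68,254.01,105.57,167.45])
def err(j,p,R):
    P_,R_=fk2(j,q);return np.r_[(P_-p)*3,Ro.from_matrix(R_.T@R).as_rotvec()]
def ik(p,R,j0):
    r=least_squares(lambda j:np.r_[err(j,p,R),1e-3*(j-j0)],np.clip(j0,lo+.01,hi-.01),bounds=(lo,hi));
    return r.x,np.linalg.norm(err(r.x,p,R))
def jac(j):
    p0,R0=fk2(j,q);Jm=np.zeros((6,7))
    for k in range(7):
        d=j.copy();d[k]+=1e-6;p,R=fk2(d,q);Jm[:3,k]=(p-p0)/1e-6;Jm[3:,k]=R0@Ro.from_matrix(R0.T@R).as_rotvec()/1e-6
    return Jm
def step(j,p,R): # min-norm follow, clipped to limits
    for _ in range(8):
        P_,R_=fk2(j,q);e6=np.r_[p-P_,R_@Ro.from_matrix(R_.T@R).as_rotvec()]
        Jm=jac(j);j=np.clip(j+Jm.T@np.linalg.solve(Jm@Jm.T+1e-5*np.eye(6),e6),lo,hi)
    return j,np.linalg.norm(e6)
# tube-stand orientation: tool heading psi, elev down tilt
def stand(psi,tilt,ydown=True):
    c,s=np.cos(np.radians(psi)),np.sin(np.radians(psi));t=np.radians(tilt)
    z=np.array([c*np.cos(t),s*np.cos(t),-np.sin(t)]);x=np.array([-s,c,0]) 
    y=np.cross(z,x)  # z x x
    if (y[2]<0)!=ydown: x,y=-x,-y
    return np.c_[x,y,z]
E
python3 - <<'E'
from ik import *
rng=np.random.default_rng(0)
g=np.array([.612,.188,.149])
for yd in(True,False):
  for tilt in(0,20):
    for psi in range(-180,180,30):
        R=stand(psi,tilt,yd);p=g+R[:,2]*.019
        ok=[]
        for _ in range(10):
            j,e=ik(p,R,rng.uniform(lo,hi))
            if e<1e-3: ok.append(j)
        if ok:
            m=[np.degrees(np.minimum(j-lo,hi-j).min()) for j in ok];b=int(np.argmax(m))
            print(yd,tilt,psi,len(ok),round(m[b]),np.degrees(ok[b]).round(0))
E
```

```text
True 0 -90 5 2 [-56.  70.  26.  73.  40. 104. 133.]
True 0 -60 5 18 [-90.  86.  66.  99.  18.  56. 150.]
True 0 -30 7 21 [-55.  54.   7. 119.  98.  83.  97.]
True 0 0 5 5 [-28.  54.  -9. 134. 146. 100.  92.]
True 0 30 5 4 [ -2.  54.  -9. 135. 202.  95. 100.]
True 0 60 8 0 [-15.  57.  24. 123. 237. 105.  77.]
True 0 90 6 32 [ 45.  75. -53.  97. -42.  57.  46.]
True 0 120 3 11 [ 23.  72. -34.  73. -40.  95.  42.]
True 20 -90 6 3 [-39.  58.  -2.  77.  48. 102. 123.]
True 20 -60 8 30 [-54.  48.  11. 100.  60.  76. 124.]
True 20 -30 9 20 [-30.  43. -20. 120. 101.  79. 113.]
True 20 0 5 6 [  5.  49. -47. 134. 144.  82. 123.]
True 20 30 7 5 [ 47.  72. -71. 134. 175.  50. 163.]
True 20 60 7 5 [-39.  57.  55. 126. 237. 101.  57.]
True 20 90 4 23 [ 33.  54. -37. 101. -51.  56.  46.]
True 20 120 3 21 [ 37.  80. -69.  77.   2.  79.  14.]
False 0 -90 7 8 [-64.  75.  41.  74.  29.  98. -39.]
False 0 -60 6 38 [-79.  70.  45.  98.  44.  67. -50.]
False 0 -30 8 19 [-77.  60.  33. 120.  89.  62. -86.]
False 0 0 9 5 [ -46.   54.    9.  135.  140.   92. -101.]
False 0 30 8 7 [ 42.  79. -56. 133. 212.  67. -36.]
False 0 60 9 6 [  -8.   55.   16.  122.  240.   99. -100.]
False 0 90 3 23 [  41.   71.  -46.   97.  -51.   62. -128.]
False 0 120 2 0 [   9.   67.   -9.   75.  -57.  106. -127.]
False 20 -90 7 15 [-58.  61.  29.  78.  29.  90. -44.]
False 20 -60 8 38 [-79.  59.  47. 102.  34.  56. -38.]
False 20 -30 6 19 [-21.  46. -31. 119. 104.  86. -65.]
False 20 0 6 7 [ 23.  75. -73. 133. 155.  97. -27.]
False 20 30 9 5 [ 44.  66. -66. 134. 178.  50. -27.]
False 20 60 4 0 [  19.   41.  -18.  122.  254.   53. -104.]
False 20 90 4 14 [  25.   50.  -25.  101.  -60.   62. -129.]
False 20 120 3 18 [  15.   59.  -22.   79.  -39.   88. -135.]
```

```bash
cat > sim.py <<'E'
from ik import *
def path(j,p1,R1,n=None,p0R0=None):
    p0,R0=fk2(j,q); rv=Ro.from_matrix(R0.T@R1).as_rotvec()
    n=n or int(max(np.linalg.norm(p1-p0)/.04,np.degrees(np.linalg.norm(rv))/8,1))+1
    emax=0;mm=9
    for k in range(1,n+1):
        j,e=step(j,p0+(p1-p0)*k/n,R0@Ro.from_rotvec(rv*k/n).as_matrix());emax=max(emax,e);mm=min(mm,np.degrees(np.minimum(j-lo,hi-j)).min())
    return j,emax,mm
E
python3 - <<'E'
from sim import *
L=[json.loads(l) for l in open("log.jsonl")]
# validate
for a,b in zip(L[:-1],L[1:]):
    d=np.linalg.norm(np.array(a["position"])-b["position"])
    if d>.08:
        j,e,m=path(np.radians(a["joint_pos"]),np.array(b["position"]),np.array(b["orientation"]))
        print(np.degrees(j).round(),np.array(b["joint_pos"]).round())
E
```

```text
[-62.  11.  20. 104.  -4.  66. -39.] [-65.  11.  23. 104.  -5.  66. -38.]
[-25.  12.  52. 114. -11.  60.  34.] [-26.  12.  53. 114. -11.  60.  34.]
[-18.  23.  47. 119. -23.  47.  45.] [-18.  23.  47. 119. -23.  47.  45.]
[-25.  13.  52. 114. -12.  58.  39.] [-25.  13.  52. 114. -12.  58.  39.]
[-10.  29.  48.  97. -23.  65.  52.] [-10.  29.  48.  97. -23.  65.  52.]
[-33.   5.  56. 114.  -5.  64.  31.] [-32.   5.  55. 114.  -4.  64.  31.]
[-44.   3.  49. 118.  -2.  60. -13.] [-45.   3.  50. 118.  -2.  60. -13.]
[-36.  17.  48. 126. -19.  44.   3.] [-36.  17.  47. 126. -18.  44.   3.]
[-46.   4.  53. 120.  -4.  57. -11.] [-45.   4.  52. 120.  -4.  57. -11.]
[-27.  13.  54. 114. -12.  59.  38.] [-28.  13.  55. 114. -12.  59.  39.]
[-22.  30.  49.  94. -24.  67.  39.] [-22.  30.  49.  94. -24.  67.  39.]
[-56.   6.  53. 113.  -6.  64.   6.] [-55.   6.  51. 113.  -5.  64.   5.]
```

```bash
cat > search.py <<'E'
from sim import *
import sys
def tubeR(head,alpha,yd):
    # tool pointing down leaning by alpha about tool x; cap dir = -tool y (yd) or +tool y
    R=down(head-90 if yd else head+90)
    return R@Ro.from_euler('x',alpha,degrees=True).as_matrix()
def run(j,head,gp,sock,alpha,yd,dep,M,yaw,verbose=False):
    # dep: TCP distance beyond tube axis
    R=tubeR(head,alpha,yd);mm=99;seq=[]
    def go(p,Rr):
        nonlocal j,mm
        j,e,m=path(j,p,Rr);mm=min(mm,m);seq.append(np.degrees(j).round())
        return e<3e-3
    if not go(np.array([gp[0],gp[1],.25]),R):return None
    if not go(np.array([*gp[:2],.012])+R[:,2]*dep,R):return None
    jg=j
    if not go(np.array([*gp[:2],.25]),R):return None
    # yaw about world z
    n=int(abs(yaw)//60)+1
    for k in range(1,n+1):
        Rk=Ro.from_euler('z',yaw*k/n,degrees=True).as_matrix()@R
        p0=np.array([*gp[:2],.25]); 
        if not go(p0+(M-p0)*k/n,Rk):return None
    # tilt: rotate about tool x so cap up: yd -> ?
    R2=Rk@Ro.from_euler('x',90 if yd else -90,degrees=True).as_matrix()
    cap=-R2[:,1] if yd else R2[:,1]
    R2t=R2  # cap axis in tool frame accounts alpha
    if not go(M,R2):return None
    g=np.array([sock[0],sock[1],.149])
    if not go(g+[0,0,.10]+R2[:,2]*dep,R2):return None
    if not go(g+R2[:,2]*dep,R2):return None
    return mm,seq,R2
if __name__=="__main__":
    L=[json.loads(l) for l in open("log.jsonl")];j0=np.radians(L[-1]["joint_pos"])
    socks={3:(.6123,.1877),2:(.6153,.1128)}
    tubes={"U":(89.4,(.5093,.336)),"L":(106.5,(.3686,.3106))}
    for T,(head,gp) in tubes.items():
      res=[]
      for yd in(True,False):
       for alpha in(0,-30,30):
        for Mx in((.5,.2,.35),(.45,.35,.35),(.55,.1,.35),(.5,.0,.35),(.5,-.2,.38)):
         for yaw in range(-180,211,30):
          r=run(j0,head,gp,socks[3],alpha,yd,.012 if alpha==0 else .005,np.array(Mx),yaw)
          if r: res.append((r[0],yd,alpha,Mx,yaw,r[1][-1]))
      res.sort(key=lambda x:-x[0]);print(T,len(res))
      for r in res[:14]:print(round(r[0]),*r[1:])
E
python3 search.py
```

```text
Still running in the background as job /tmp/bash_jobs.1000/4afc44ac168b (pid 1468). You'll get a notice when it ends.
```

Edit , replacing
```

```
with
```

```

```bash
kill -- -1468; nproc; cat > fast.py <<'E'
import ik, sim
from ik import *
from math import cos,sin
O=q[1:].reshape(7,3);h0=np.array([0,0,q[0]]);RF=Rz(np.pi)
Sg=np.array([-1,1,-1,1,-1,1,-1.])
def rz(a):c,s=cos(a),sin(a);return np.array([[c,-s,0],[s,c,0],[0,0,1]])
def ry(a):c,s=cos(a),sin(a);return np.array([[c,0,s],[0,1,0],[-s,0,c]])
def fkj(j):
    R=np.eye(3);p=h0.copy();ax=[];ps=[]
    for k in range(7):
        ax.append(Sg[k]*R[:,2 if k%2==0 else 1]);ps.append(p)
        R=R@(rz if k%2==0 else ry)(Sg[k]*j[k]);p=p+R@O[k]
    Jm=np.zeros((6,7))
    for k in range(7):
        a=ax[k];Jm[:3,k]=np.cross(a,p-ps[k]);Jm[3:,k]=a
    return p,R@RF,Jm
def rvec(R):
    v=np.array([R[2,1]-R[1,2],R[0,2]-R[2,0],R[1,0]-R[0,1]])/2
    return v if R.trace()>2.9 else Ro.from_matrix(R).as_rotvec()
def step(j,p,R):
    for _ in range(4):
        P_,R_,Jm=fkj(j);e6=np.r_[p-P_,R_@rvec(R_.T@R)];n=np.linalg.norm(e6)
        if n<2e-4: break
        j=np.clip(j+Jm.T@np.linalg.solve(Jm@Jm.T+1e-5*np.eye(6),e6),lo,hi)
    return j,n
ik.step=step;sim.step=step;sim.fk2=lambda j,q_:fkj(j)[:2]
E
sed -i 's/^from sim import \*/from fast import *\nfrom sim import */' search.py
python3 - <<'E'
from fast import *
j=np.radians([-55,6,51,113,-5,64,5]);print(fkj(j)[0]-fk2(j,q)[0],abs(fkj(j)[2]-jac(j)).max())
import time,search
t=time.time();print(search.run(j,89.4,(.5093,.336),(.6123,.1877),0,True,.012,np.array((.5,.2,.35)),0));print(time.time()-t)
E
```

```text
4
[-1.66533454e-16 -6.93889390e-17  1.11022302e-16] 2.7003213109999535e-07
None
0.10413551330566406
```

```bash
export OMP_NUM_THREADS=1; time timeout 500 python3 search.py
```

```text
U 25
9 False 0 (0.5, 0.2, 0.35) -150 [-78.  69.  42.  98.  46.  70. -51.]
9 False 0 (0.45, 0.35, 0.35) -150 [-81.  72.  47.  98.  41.  67. -48.]
9 False 0 (0.45, 0.35, 0.35) -120 [-84.  65.  41. 120.  84.  54. -85.]
9 False 0 (0.55, 0.1, 0.35) -180 [-69.  81.  54.  73.  19.  95. -31.]
9 False 0 (0.55, 0.1, 0.35) -150 [-80.  71.  46.  98.  42.  68. -49.]
9 False 0 (0.5, 0.0, 0.35) -150 [-66.  62.  24.  97.  59.  82. -60.]
9 False 0 (0.5, 0.2, 0.35) -120 [-73.  58.  27. 120.  90.  67. -85.]
7 False 30 (0.5, 0.0, 0.35) -180 [-61.  58.  37.  80.  18.  84. -37.]
6 False 30 (0.5, 0.0, 0.35) -150 [-64.  45.  26. 101.  45.  63. -44.]
5 False 0 (0.5, -0.2, 0.38) -180 [-64.  75.  41.  73.  29.  99. -39.]
5 False 0 (0.5, 0.0, 0.35) -180 [-63.  75.  40.  73.  29.  99. -39.]
5 False 30 (0.5, 0.2, 0.35) -180 [-63.  59.  40.  80.  16.  84. -36.]
4 False 30 (0.55, 0.1, 0.35) -180 [-67.  63.  48.  80.  10.  82. -30.]
4 False 30 (0.5, 0.2, 0.35) -150 [-73.  49.  39. 102.  36.  57. -37.]
L 2
3 True -30 (0.45, 0.35, 0.35) 0 [-17.  51.  32.  93. -71.  96.  59.]
2 True -30 (0.5, 0.2, 0.35) 0 [-17.  51.  32.  93. -72.  97.  60.]
real	0m56.543s
user	0m56.339s
sys	0m0.055s
```

```bash
python3 - <<'E'
from fast import *
import search
plan([.5093,.336,.25],down(179.4))
j=np.radians(state()["joint_pos"])
for yaw in(-150,-135,-120):
  for s in((.6153,.1128),(.6183,.0379)):
    for M in((.5,.2,.35),(.5,.1,.35),(.45,.35,.35)):
      r=search.run(j,89.4,(.5093,.336),s,0,False,.012,np.array(M),yaw)
      if r: print(yaw,s,M,r[0]);print(np.array(r[1])[[0,1,-3,-1]])
E
```

```text
t 20.6 pos [0.479 0.035 0.286] z [ 0.     0.003 -1.   ] xhead 6.9 open 60.2 F [ 0.072 -0.185 -0.498] j [-55.   6.  51. 112.  -5.  64.   5.]
 shift in current frame mm [  65.6 -294.8   37. ] len 0.304
 turn units [  0.    -0.03 -21.56]  shift in final frame mm [-26.7 301.   36.1]
-150 (0.6153, 0.1128) (0.5, 0.2, 0.35) 9
[[-49.  21.  17.  97.  -7.  63. 149.]
 [-46.  39.  12. 105. -13.  37. 154.]
 [-94.  46.  49. 109.  50.  82. -43.]
 [-75.  68.  43. 105.  51.  64. -57.]]
-150 (0.6153, 0.1128) (0.5, 0.1, 0.35) 9
[[-49.  21.  17.  97.  -7.  63. 149.]
 [-46.  39.  12. 105. -13.  37. 154.]
 [-83.  36.  39. 120.  61.  83. -54.]
 [-68.  63.  33. 104.  58.  71. -62.]]
-150 (0.6153, 0.1128) (0.45, 0.35, 0.35) 9
[[ -49.   21.   17.   97.   -7.   63.  149.]
 [ -46.   39.   12.  105.  -13.   37.  154.]
 [-100.   55.   51.   93.   39.   93.  -33.]
 [ -79.   71.   48.  105.   45.   60.  -53.]]
-150 (0.6183, 0.0379) (0.5, 0.2, 0.35) 9
[[-49.  21.  17.  97.  -7.  63. 149.]
 [-46.  39.  12. 105. -13.  37. 154.]
 [-94.  46.  49. 109.  50.  82. -43.]
 [-72.  68.  45. 111.  56.  57. -63.]]
-150 (0.6183, 
[... 1840 characters left out ...]
20 (0.6153, 0.1128) (0.45, 0.35, 0.35) 9
[[ -49.   21.   17.   97.   -7.   63.  149.]
 [ -46.   39.   12.  105.  -13.   37.  154.]
 [-108.   40.   42.  116.   64.   77.  -51.]
 [ -79.   65.   41.  127.   95.   53.  -97.]]
-120 (0.6183, 0.0379) (0.5, 0.2, 0.35) 4.4685008194832205
[[ -49.   21.   17.   97.   -7.   63.  149.]
 [ -46.   39.   12.  105.  -13.   37.  154.]
 [ -88.   28.   29.  131.   82.   80.  -64.]
 [ -61.   59.   29.  131.  108.   68. -103.]]
-120 (0.6183, 0.0379) (0.45, 0.35, 0.35) 4.601784530774374
[[ -49.   21.   17.   97.   -7.   63.  149.]
 [ -46.   39.   12.  105.  -13.   37.  154.]
 [-108.   40.   42.  116.   64.   77.  -51.]
 [ -72.   66.   41.  131.  106.   56. -108.]]
```

Request:
carry_out(
  targets=[
    [60,[8,-37,0],[0,0,0]],
    [60,[8,-37,0],[0,0,0]],
    [60,[8,-37,0],[0,0,0]],
    [60,[8,-37,0],[0,0,0]],
    [60,[8,-37,0],[0,0,0]],
    [60,[8,-37,0],[0,0,0]],
    [60,[8,-37,0],[0,0,0]],
    [60,[9,-36,0],[0,0,0]],
  ],
)

```text
time_s: 21.45
position: [0.513, 0.3303, 0.2863]
orientation: [[0.994, 0.109, 0.001], [0.109, -0.994, 0.0], [0.001, -0.0, -1.0]]
wrist_force: [-0.1, 0.2, 0.5]
opening: 0.06
```

Request:
carry_out(
  targets=[
    [60,[0,0,0],[0,0,-1]],
    [60,[0,0,0],[0,0,-1]],
    [60,[0,0,0],[0,0,-1]],
    [60,[0,0,0],[0,0,-1]],
    [60,[0,0,0],[0,0,-1]],
    [60,[0,0,0],[0,0,-1]],
    [60,[0,0,0],[0,0,-1]],
    [60,[0,0,0],[0,0,-1]],
  ],
)

```text
time_s: 22.25
position: [0.5132, 0.3284, 0.2862]
orientation: [[0.333, 0.943, 0.001], [0.943, -0.333, -0.0], [0.0, 0.001, -1.0]]
wrist_force: [0.4, -0.3, 0.0]
opening: 0.0597
```

Request:
carry_out(
  targets=[
    [60,[0,0,0],[0,0,-1]],
    [60,[0,0,0],[0,0,-1]],
    [60,[0,0,0],[0,0,-1]],
    [60,[0,0,0],[0,0,-1]],
    [60,[0,0,0],[0,0,-1]],
    [60,[0,0,0],[0,0,-1]],
    [60,[0,0,0],[0,0,-1]],
    [60,[0,0,0],[0,0,-1]],
  ],
)

```text
time_s: 23.05
position: [0.5132, 0.3283, 0.2862]
orientation: [[-0.702, 0.713, 0.001], [0.713, 0.702, -0.0], [-0.001, 0.0, -1.0]]
wrist_force: [-0.0, 0.8, -0.2]
opening: 0.0596
```

Request:
carry_out(
  targets=[
    [60,[0,0,0],[0,0,-1]],
    [60,[0,0,0],[0,0,-1]],
    [60,[0,0,0],[0,0,-1]],
    [60,[0,0,0],[0,0,-1]],
    [60,[0,0,0],[0,0,-1]],
    [60,[0,0,0],[0,0,-0.56]],
    [60,[0,0,0],[0,0,0]],
  ],
)

```text
time_s: 23.75
position: [0.5132, 0.3284, 0.2861]
orientation: [[-1.0, 0.022, 0.001], [0.022, 1.0, -0.0], [-0.001, -0.0, -1.0]]
wrist_force: [-0.4, -0.8, 0.6]
opening: 0.06
```

```bash
python3 - <<'E'
from h import *
plan([.5093,.336,.1],down(179.4))
save(snapshot('side'),'s13.png',(220,180,380,380),3.6)
save(snapshot('top'),'t13.png',(60,180,200,300),5)
E
```

```text
t 23.8 pos [0.513 0.328 0.286] z [ 0.001 -0.    -1.   ] xhead 178.7 open 60.0 F [-0.415 -0.807  0.616] j [-43.  19.   9.  94.  -3.  67. 146.]
 shift in current frame mm [  4.2   7.6 186.1] len 0.186
 turn units [-0.    0.   -0.09]  shift in final frame mm [  4.    7.6 186.1]
```

View pics/s13.png

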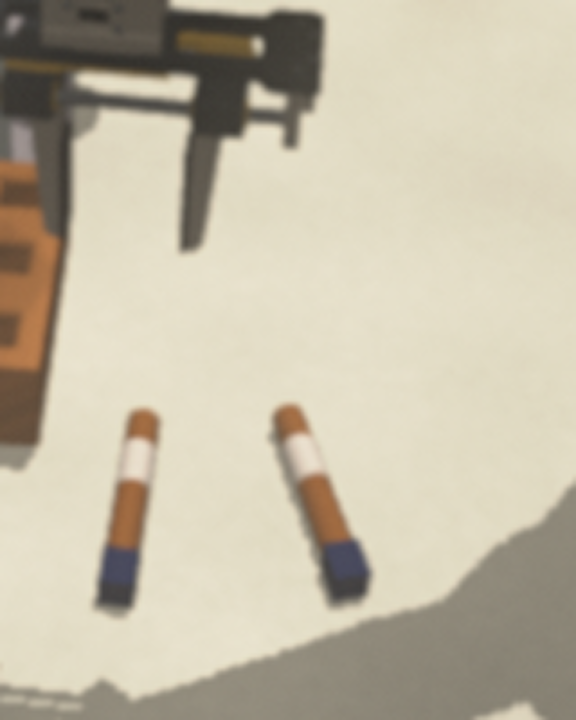

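View pics/t13.png

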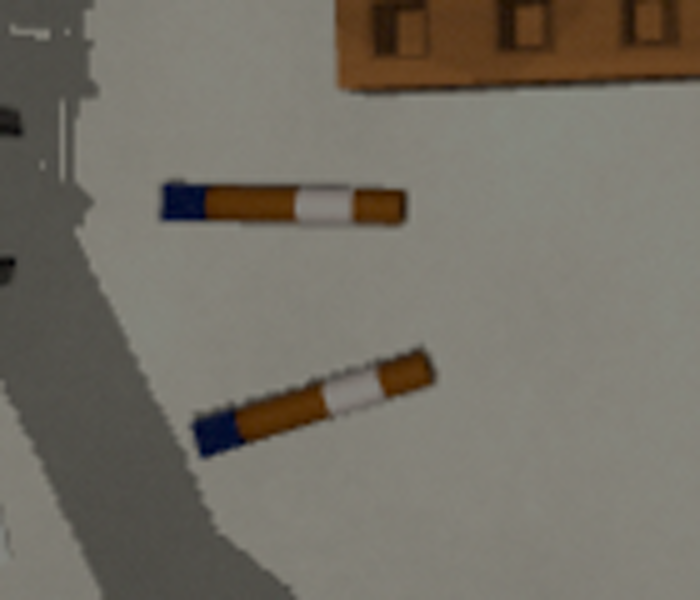

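```bash
python3 - <<'E'
from h import *
np.set_printoptions(precision=4,suppress=True)
f=lambda x,y:atz('top',np.array([x,y])/5+[60,180]-.4,.012)
for n,a in dict(capend=(162,202),joint=(207,203),foot=(405,206)).items(): print(n,f(*a))
g=lambda x,y:atz('side',np.array([x,y])/3.6+[220,180]-.4,.012)
for n,a in dict(capend=(115,590),joint=(121,547),foot=(143,412)).items(): print(n,g(*a))
for n,a in dict(capend=(199,437),joint=(239,425),foot=(430,366)).items(): print('L',n,f(*a))
print((proj('top',[state()['position']])-[60,180])*5)
E
```

```text
capend [0.5096 0.3543 0.012 ]
joint [0.509  0.3257 0.012 ]
foot [0.5075 0.2007 0.012 ]
capend [0.5092 0.3474 0.012 ]
joint [0.5093 0.3136 0.012 ]
foot [0.5074 0.1945 0.012 ]
L capend [0.3638 0.3277 0.012 ]
L joint [0.3714 0.3027 0.012 ]
L foot [0.4084 0.1835 0.012 ]
[[ -2.1539 193.4018]]
```

Request:
carry_out(
  targets=[
    [60,[4,7.5,40],[0,0,-0.09]],
    [60,[0,0,45],[0,0,0]],
    [60,[0,0,45],[0,0,0]],
    [60,[0,0,45],[0,0,0]],
    [60,[0,0,40],[0,0,0]],
    [60,[0,0,25],[0,0,0]],
    [60,[0,0,10],[0,0,0]],
    [60,[0,0,0],[0,0,0]],
  ],
)

```text
time_s: 24.65
position: [0.5082, 0.3363, 0.0345]
orientation: [[-1.0, 0.01, -0.002], [0.01, 1.0, -0.002], [0.002, -0.002, -1.0]]
wrist_force: [-0.4, -0.5, 0.1]
opening: 0.0601
```

```bash
python3 - <<'E'
from h import *
plan([.5092,.336,.0035],down(179.4))
save(snapshot('side'),'s14.png',(220,180,380,380),3.6)
E
```

```text
t 24.6 pos [0.508 0.336 0.035] z [-0.002 -0.002 -1.   ] xhead 179.4 open 60.1 F [-0.369 -0.5    0.058] j [-42.  36.   7. 104.  -6.  40. 148.]
 shift in current frame mm [-1.1 -0.2 31. ] len 0.031
 turn units [-0.01 -0.01  0.01]  shift in final frame mm [-1.  -0.3 31. ]
```

View pics/s14.png

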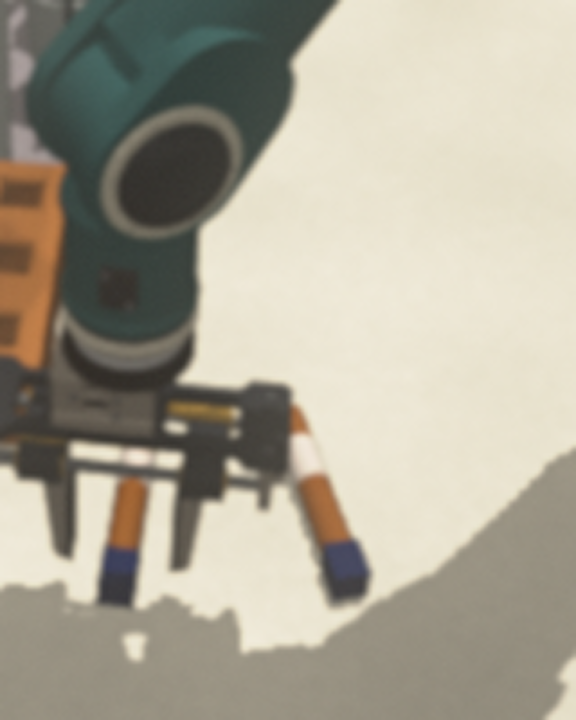

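Request:
carry_out(
  targets=[
    [60,[-1,0,15],[0,0,0]],
    [60,[0,0,11],[0,0,0]],
    [60,[0,0,4],[0,0,0]],
    [60,[0,0,0],[0,0,0]],
  ],
)

```text
time_s: 25.1
position: [0.5091, 0.3366, 0.0049]
orientation: [[-1.0, 0.009, -0.001], [0.009, 1.0, -0.001], [0.001, -0.001, -1.0]]
wrist_force: [-0.5, 0.0, 0.1]
opening: 0.0596
```

Request:
carry_out(
  targets=[
    [0,[0,0,0],[0,0,0]],
    [0,[0,0,0],[0,0,0]],
    [0,[0,0,0],[0,0,0]],
    [0,[0,0,0],[0,0,0]],
    [0,[0,0,0],[0,0,0]],
    [0,[0,0,0],[0,0,0]],
    [0,[0,0,0],[0,0,0]],
  ],
)

```text
time_s: 25.8
position: [0.5096, 0.337, 0.0058]
orientation: [[-1.0, 0.009, 0.0], [0.009, 1.0, 0.0], [-0.0, 0.0, -1.0]]
wrist_force: [-1.2, -0.4, 2.3]
opening: 0.0236
```

Request:
carry_out(
  targets=[
    [0,[0,0,-5],[0,0,0]],
    [0,[0,0,-20],[0,0,0]],
    [0,[0,0,-35],[0,0,0]],
    [0,[0,0,-40],[0,0,0]],
    [0,[0,0,-45],[0,0,0]],
    [0,[0,0,-45],[0,0,0]],
    [0,[0,0,-45],[0,0,0]],
    [0,[0,0,-30],[0,0,0]],
  ],
)

```text
time_s: 26.6
position: [0.5102, 0.3372, 0.2745]
orientation: [[-1.0, 0.009, 0.003], [0.009, 1.0, 0.003], [-0.003, 0.003, -1.0]]
wrist_force: [0.1, 0.4, -1.9]
opening: 0.024
```

```bash
python3 - <<'E'
from h import *
plan([.5,.2,.35],down(29.4))
save(snapshot('side'),'s15.png',(200,130,400,380),2.4)
E
```

```text
t 26.6 pos [0.51  0.337 0.275] z [ 0.003  0.003 -1.   ] xhead 179.5 open 24.0 F [ 0.144  0.444 -1.906] j [-44.  20.   9.  94.  -3.  66. 146.]
 shift in current frame mm [   8.7 -137.1  -75.9] len 0.157
 turn units [ 0.04 -0.02 18.76]  shift in final frame mm [-76.3 114.6 -75.5]
```

View pics/s15.png

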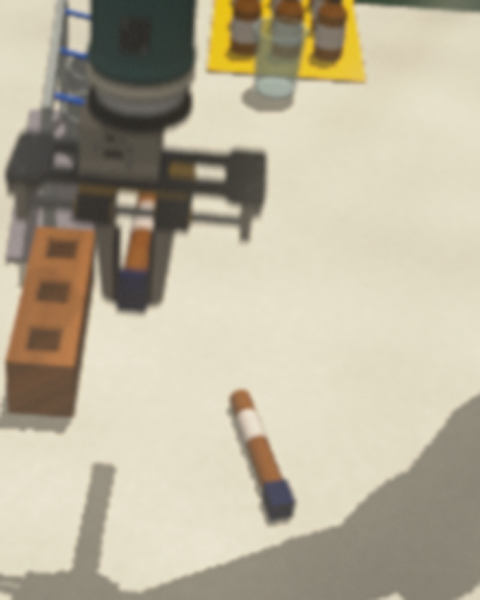

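Request:
carry_out(
  targets=[
    [0,[2,-34,-19],[0,0,0]],
    [0,[2,-34,-19],[0,0,0]],
    [0,[2,-34,-19],[0,0,0]],
    [0,[2,-35,-19],[0,0,0]],
    [0,[0,0,0],[0,0,1]],
    [0,[0,0,0],[0,0,1]],
    [0,[0,0,0],[0,0,1]],
    [0,[0,0,0],[0,0,1]],
  ],
)

```text
time_s: 27.45
position: [0.5, 0.1997, 0.3465]
orientation: [[-0.84, 0.542, -0.0], [0.542, 0.84, 0.0], [0.0, -0.0, -1.0]]
wrist_force: [-0.1, -0.5, -1.1]
opening: 0.0236
```

Request:
carry_out(
  targets=[
    [0,[0,0,0],[0,0,1]],
    [0,[0,0,0],[0,0,1]],
    [0,[0,0,0],[0,0,1]],
    [0,[0,0,0],[0,0,1]],
    [0,[0,0,0],[0,0,1]],
    [0,[0,0,0],[0,0,1]],
    [0,[0,0,0],[0,0,1]],
    [0,[0,0,0],[0,0,1]],
  ],
)

```text
time_s: 28.25
position: [0.5, 0.1998, 0.3464]
orientation: [[0.119, 0.993, -0.0], [0.993, -0.119, -0.0], [-0.0, -0.0, -1.0]]
wrist_force: [0.1, -0.0, -0.1]
opening: 0.0236
```

Request:
carry_out(
  targets=[
    [0,[0,0,0],[0,0,1]],
    [0,[0,0,0],[0,0,1]],
    [0,[0,0,0],[0,0,1]],
    [0,[0,0,0],[0,0,1]],
    [0,[0,0,0],[0,0,1]],
    [0,[0,0,0],[0,0,1]],
    [0,[0,0,0],[0,0,0.75]],
    [0,[0,0,0],[0,0,0]],
  ],
)

```text
time_s: 29.05
position: [0.5, 0.1998, 0.3463]
orientation: [[0.87, 0.492, -0.0], [0.492, -0.87, -0.0], [-0.0, 0.0, -1.0]]
wrist_force: [-0.4, -0.7, -1.3]
opening: 0.0235
```

```bash
python3 - <<'E'
from fast import *
from sim import path
plan([.5,.2,.35],down(29.4))
s=state();j=np.radians(s["joint_pos"]);R=s["orientation"]@Ro.from_euler('x',-90,degrees=True).as_matrix()
p=s["position"]
j,e,m=path(j,p,R);print(e,m,np.degrees(j).round())
E
```

```text
t 29.1 pos [0.5   0.2   0.346] z [-0. -0. -1.] xhead 29.5 open 23.5 F [-0.383 -0.718 -1.341] j [-49.   9.  27.  99.  -4.  72.   9.]
 shift in current frame mm [ 0.  -0.2 -3.7] len 0.004
 turn units [0.   0.   0.01]  shift in final frame mm [ 0.  -0.2 -3.7]
3.937277456589331e-05 9 [-79.  39.  28. 108.  58.  94. -51.]
```

Request:
carry_out(
  targets=[
    [0,[0,0,0],[-1,0,0]],
    [0,[0,0,0],[-1,0,0]],
    [0,[0,0,0],[-1,0,0]],
    [0,[0,0,0],[-1,0,0]],
    [0,[0,0,0],[-1,0,0]],
    [0,[0,0,0],[-1,0,0]],
  ],
)

```text
time_s: 29.65
position: [0.5002, 0.201, 0.3472]
orientation: [[0.868, 0.33, 0.37], [0.496, -0.579, -0.648], [0.0, 0.746, -0.666]]
wrist_force: [0.6, -0.2, -1.1]
opening: 0.0237
```

Request:
carry_out(
  targets=[
    [0,[0,0,0],[-1,0,0]],
    [0,[0,0,0],[-1,0,0]],
    [0,[0,0,0],[-1,0,0]],
    [0,[0,0,0],[-1,0,0]],
    [0,[0,0,0],[-1,0,0]],
    [0,[0,0,0],[-0.25,0,0]],
    [0,[0,0,0],[0,0,0]],
  ],
)

```text
time_s: 30.35
position: [0.5002, 0.2001, 0.3455]
orientation: [[0.87, 0.003, 0.493], [0.493, 0.003, -0.87], [-0.004, 1.0, 0.001]]
wrist_force: [0.1, -0.3, -0.1]
opening: 0.0236
```

```bash
python3 - <<'E'
from fast import *
qq,e=fitk();print("fit err",e)
R=stand(-60.6,0,False)
p=np.array([.6153,.1128,.149+.09])+R[:,2]*.0065
plan(p,R); print(state()["orientation"])
save(snapshot('side'),'s16.png',(140,60,400,380),2)
save(snapshot('top'),'t16.png',(60,80,300,300),3)
E
```

```text
fit err 3.9911440896656103e-07
t 30.4 pos [0.5   0.2   0.345] z [ 0.493 -0.87   0.001] xhead 29.5 open 23.6 F [ 0.101 -0.337 -0.061] j [-79.  39.  28. 108.  58.  94. -51.]
 shift in current frame mm [  57.6 -106.3  139.2] len 0.184
 turn units [ 0.   -0.01  0.03]  shift in final frame mm [  57.4 -106.5  139.1]
[[ 0.87   0.003  0.493]
 [ 0.493  0.003 -0.87 ]
 [-0.004  1.     0.001]]
```

View pics/s16.png

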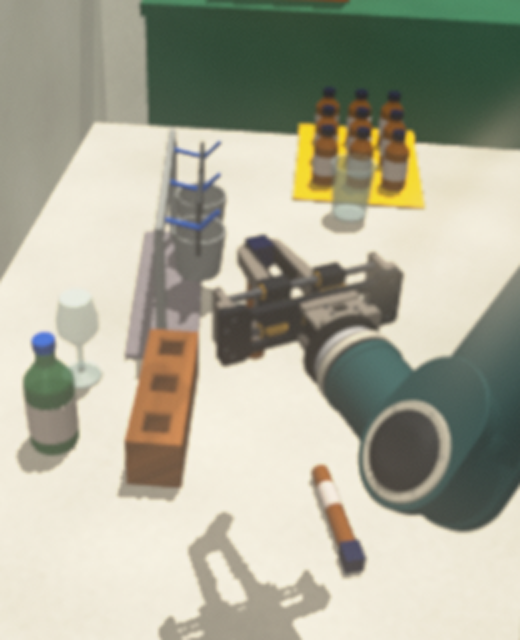

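View pics/t16.png

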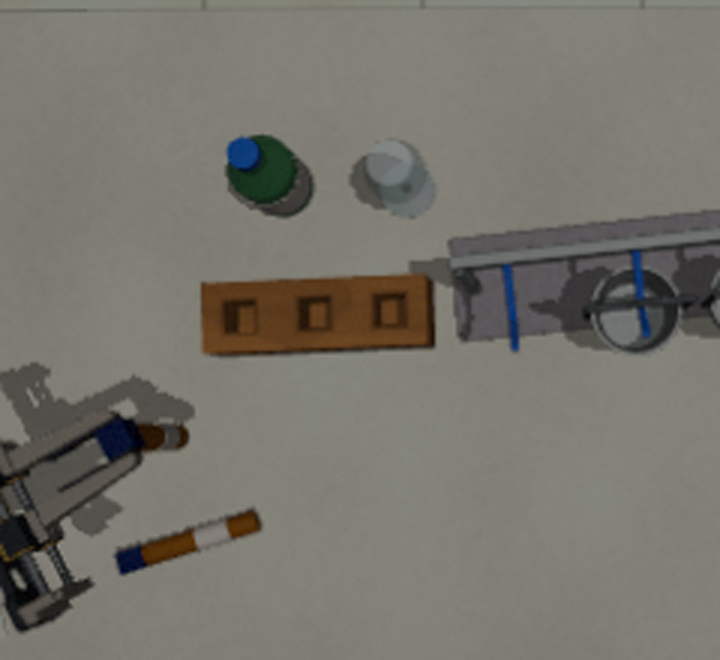

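Request:
carry_out(
  targets=[
    [0,[11,0,28],[0,0,0]],
    [0,[12,0,28],[0,0,0]],
    [0,[11,0,28],[0,0,0]],
    [0,[12,0,28],[0,0,0]],
    [0,[11.5,0,27],[0,0,0]],
    [0,[0,-50,0],[0,0,0]],
    [0,[0,-45,0],[0,0,0]],
    [0,[0,0,0],[0,0,0]],
  ],
)

```text
time_s: 31.25
position: [0.6181, 0.1067, 0.2477]
orientation: [[0.871, 0.007, 0.492], [0.492, 0.002, -0.871], [-0.007, 1.0, -0.002]]
wrist_force: [-0.2, 0.3, -0.2]
opening: 0.0238
```

```bash
python3 - <<'E'
from fast import *
R=stand(-60.6,0,False)
p=np.array([.6153,.1128,.149+.09])+R[:,2]*.0065
plan(p,R)
s=state();g=s["position"]-s["orientation"][:,2]*.0065; up=s["orientation"][:,1]
P3=np.array([g+up*.016,g+up*.016-up*.028,g-up*.134])
print('side',(proj('side',P3)-[160,130])*4.5);print('top',(proj('top',P3)-[110,130])*5)
blk=pts(pose(.6153,.1128,2.3),[[0,0,.075]]);print((proj('side',blk)-[160,130])*4.5,(proj('top',blk)-[110,130])*5)
save(snapshot('side'),'s17.png',(160,130,290,310),4.5/1.5*1.3333)
save(snapshot('side'),'s17.png',(160,130,300,260),4.5)
save(snapshot('top'),'t17.png',(110,130,250,230),5)
E
```

```text
t 31.2 pos [0.618 0.107 0.248] z [ 0.492 -0.871 -0.002] xhead 29.5 open 23.8 F [-0.158  0.307 -0.207] j [-66.  50.  29. 107.  65.  79. -57.]
 shift in current frame mm [ 0.6 -8.7 -0.2] len 0.009
 turn units [-0.01 -0.01  0.05]  shift in final frame mm [ 0.6 -8.7 -0.2]
side [[275.553 269.087]
 [276.826 312.619]
 [282.062 488.535]]
top [[197.989 241.095]
 [211.331 247.009]
 [262.044 269.478]]
[[280.713 540.552]] [[274.771 272.986]]
```

View pics/s17.png

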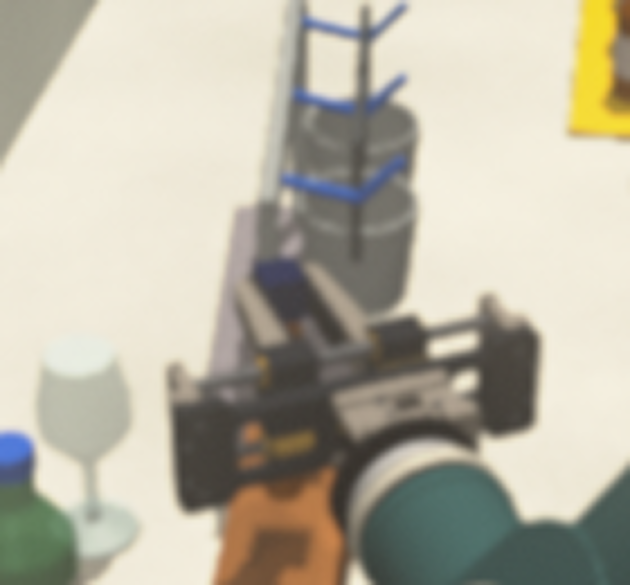

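View pics/t17.png

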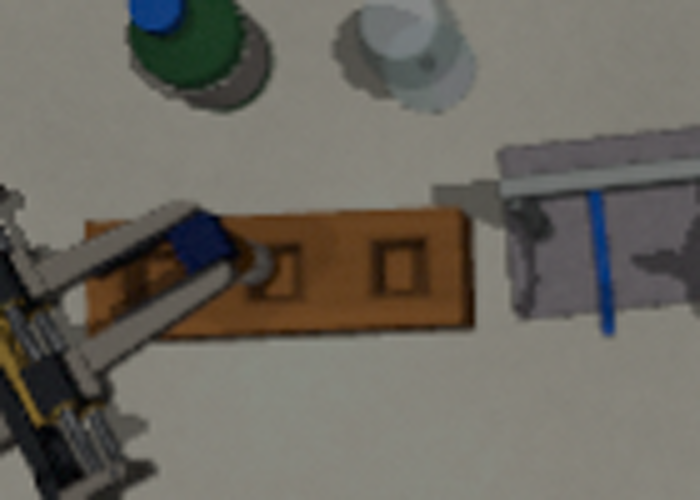

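Request:
carry_out(
  targets=[
    [0,[0,-15,0],[0,0,0.04]],
    [0,[0,-13,0],[0,0,0]],
    [0,[0,0,0],[0,0,0]],
    [0,[0,0,0],[0,0,0]],
  ],
)

```text
time_s: 31.8
position: [0.6189, 0.1075, 0.2237]
orientation: [[0.87, -0.005, 0.493], [0.493, -0.002, -0.87], [0.005, 1.0, 0.0]]
wrist_force: [0.7, 0.7, -1.1]
opening: 0.024
```

```bash
cat > chk.py <<'E'
from fast import *
import sys
def chk(sock,dep,ps,tag,z=.149,head=-60.6):
    R=stand(head,0,False)
    p=np.array([*sock,z])+R[:,2]*dep
    plan(p,R)
    s=state();g=s["position"]-s["orientation"][:,2]*dep; up=s["orientation"][:,1]
    im=cv2.resize(snapshot('top')[ps[1]:ps[1]+80,ps[0]:ps[0]+100],None,fx=8,fy=8,interpolation=cv2.INTER_CUBIC)
    a=np.linspace(0,2*np.pi,40);c=np.c_[.012*np.cos(a),.012*np.sin(a),0*a]
    for cc,o in(((255,255,0),g-up*.134),((0,255,255),g-up*.012)):
        cv2.polylines(im,[((proj('top',o+c)-ps+.5)*8).astype(np.int32)],True,cc,1)
    T=pose(.6153,.1128,2.3)
    for y in(-.075,0,.075): cv2.polylines(im,[((proj('top',pts(T,[[.019,y+.019,.075],[.019,y-.019,.075],[-.019,y-.019,.075],[-.019,y+.019,.075]]))-ps+.5)*8).astype(np.int32)],True,(0,255,0),1)
    cv2.imwrite(f'pics/{tag}.png',im[:,:,::-1])
E
python3 -c "
from chk import *
chk((.6153,.1128),.0065,(120,150),'c1')"
```

```text
t 31.8 pos [0.619 0.107 0.224] z [ 0.493 -0.87   0.   ] xhead 29.5 open 24.0 F [ 0.657  0.733 -1.072] j [-65.  53.  29. 106.  64.  78. -60.]
 shift in current frame mm [ -0.9 -74.7   0.1] len 0.075
 turn units [ 0.   -0.01 -0.04]  shift in final frame mm [ -0.5 -74.7   0.1]
```

View pics/c1.png

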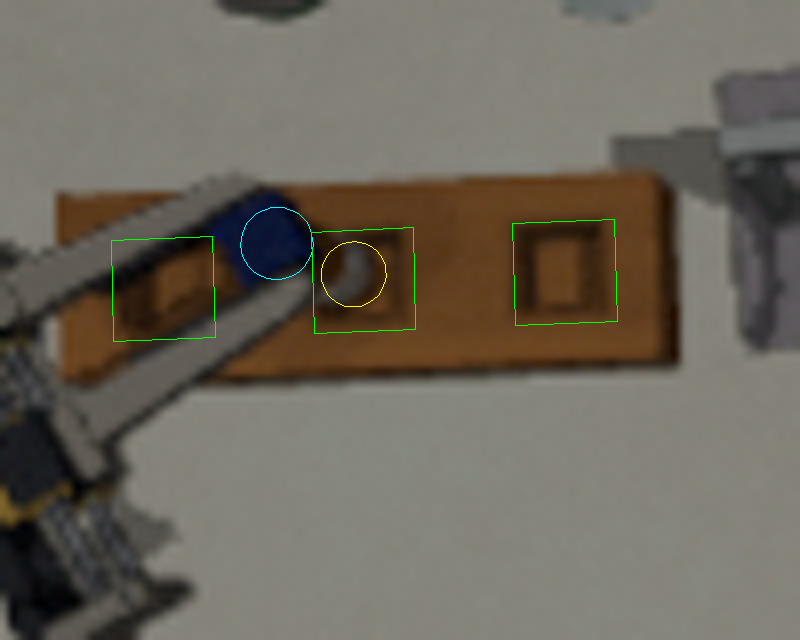

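Request:
carry_out(
  targets=[
    [0,[0,-6,0],[0,0,-0.02]],
    [0,[0,-6,0],[0,0,0]],
    [0,[0,-5,0],[0,0,0]],
    [0,[0,-4,0],[0,0,0]],
    [0,[0,0,0],[0,0,0]],
  ],
)

```text
time_s: 32.35
position: [0.6189, 0.1074, 0.2019]
orientation: [[0.87, -0.002, 0.493], [0.493, -0.001, -0.87], [0.002, 1.0, 0.0]]
wrist_force: [-0.1, -0.9, -0.7]
opening: 0.0237
```

```bash
python3 -c "
from chk import *
chk((.6153,.1128),.0065,(120,150),'c2')
save(snapshot('side'),'s18.png',(180,160,300,310),4)"
```

```text
t 32.4 pos [0.619 0.107 0.202] z [ 0.493 -0.87   0.   ] xhead 29.5 open 23.7 F [-0.135 -0.871 -0.7  ] j [-65.  55.  28. 106.  64.  77. -61.]
 shift in current frame mm [ -0.5 -52.9   0. ] len 0.053
 turn units [ 0.   -0.01 -0.01]  shift in final frame mm [ -0.4 -52.9   0. ]
```

View pics/c2.png

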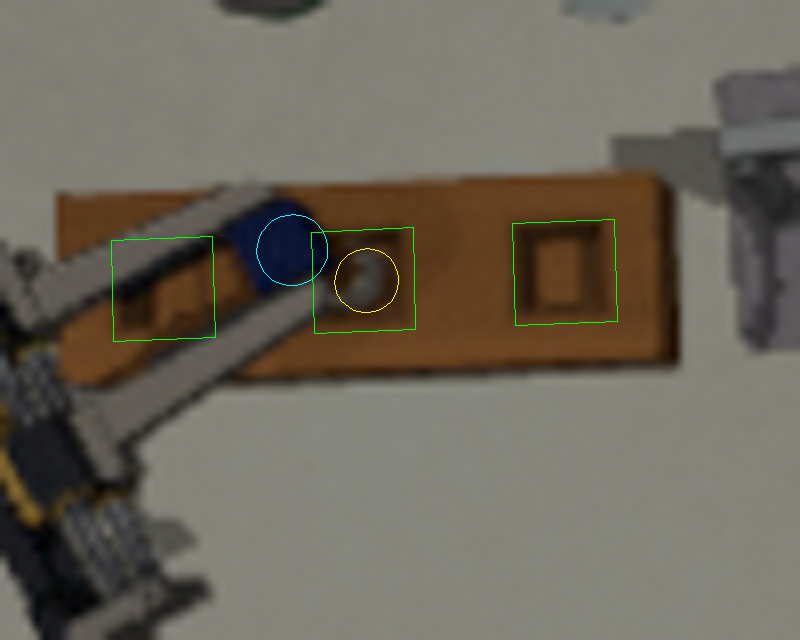

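View pics/s18.png

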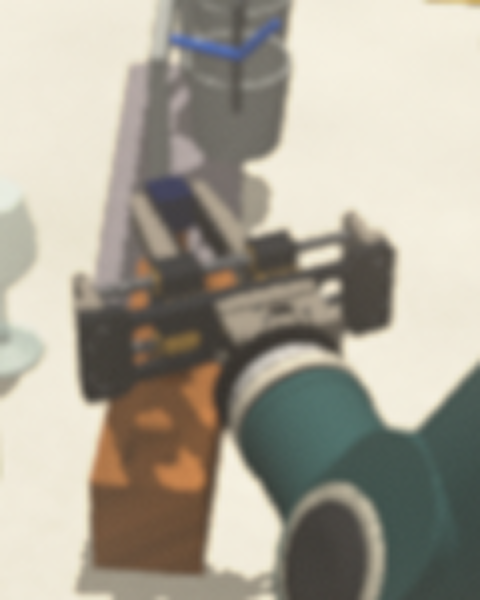

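Request:
carry_out(
  targets=[
    [0,[0,-6,0],[0,0,0]],
    [0,[0,-6,0],[0,0,0]],
    [0,[0,-6,0],[0,0,0]],
    [0,[0,-6,0],[0,0,0]],
    [0,[0,0,0],[0,0,0]],
  ],
)

```text
time_s: 32.95
position: [0.6188, 0.1074, 0.1775]
orientation: [[0.87, -0.001, 0.493], [0.493, -0.001, -0.87], [0.001, 1.0, 0.0]]
wrist_force: [0.3, 0.4, -0.9]
opening: 0.0237
```

Request:
carry_out(
  targets=[
    [0,[0,-6,0],[0,0,0]],
    [0,[0,-6,0],[0,0,0]],
    [0,[0,-5,0],[0,0,0]],
    [0,[0,-3,0],[0,0,0]],
    [0,[0,0,0],[0,0,0]],
  ],
)

```text
time_s: 33.45
position: [0.619, 0.1074, 0.1581]
orientation: [[0.87, -0.002, 0.493], [0.493, -0.001, -0.87], [0.002, 1.0, 0.0]]
wrist_force: [-0.1, 0.7, -1.6]
opening: 0.0234
```

Request:
carry_out(
  targets=[
    [0,[0,-3,0],[0,0,0]],
    [0,[0,-2,0],[0,0,0]],
    [0,[0,0,0],[0,0,0]],
  ],
)

```text
time_s: 33.75
position: [0.619, 0.1075, 0.1534]
orientation: [[0.87, -0.002, 0.493], [0.493, -0.001, -0.87], [0.003, 1.0, -0.0]]
wrist_force: [-0.8, 0.5, -1.0]
opening: 0.0235
```

Request:
carry_out(
  targets=[
    [0,[0,-2,0],[0,0,0]],
    [0,[0,0,0],[0,0,0]],
    [0,[0,0,0],[0,0,0]],
  ],
)

```text
time_s: 34.05
position: [0.6191, 0.1075, 0.1517]
orientation: [[0.87, -0.003, 0.493], [0.493, -0.001, -0.87], [0.003, 1.0, 0.0]]
wrist_force: [-0.4, 0.9, -0.1]
opening: 0.0236
```

Request:
carry_out(
  targets=[
    [0,[0,-2,0],[0,0,0]],
    [0,[0,0,0],[0,0,0]],
    [0,[0,0,0],[0,0,0]],
  ],
)

```text
time_s: 34.35
position: [0.6194, 0.1075, 0.1512]
orientation: [[0.87, -0.005, 0.492], [0.492, 0.001, -0.87], [0.004, 1.0, 0.003]]
wrist_force: [-0.8, 0.4, 5.0]
opening: 0.0237
```

Request:
carry_out(
  targets=[
    [28,[0,1,0],[0,0,0]],
    [36,[0,0,0],[0,0,0]],
    [44,[0,0,0],[0,0,0]],
    [44,[0,0,0],[0,0,0]],
    [44,[0,0,-10],[0,0,0]],
    [44,[0,0,-25],[0,0,0]],
    [44,[0,0,-30],[0,0,0]],
    [44,[0,0,0],[0,0,0]],
  ],
)

```text
time_s: 35.15
position: [0.5859, 0.1697, 0.1489]
orientation: [[0.867, -0.0, 0.498], [0.498, -0.005, -0.867], [0.003, 1.0, -0.004]]
wrist_force: [-0.1, 0.6, -1.0]
opening: 0.0444
```

```bash
python3 -c "
from h import *
plan(None)
save(snapshot('top'),'t19.png',(60,120,220,240),5)
save(snapshot('side'),'s19.png',(180,160,300,310),4)"
```

```text
t 35.1 pos [0.586 0.17  0.149] z [ 0.498 -0.867 -0.004] xhead 29.9 open 44.4 F [-0.081  0.617 -1.032] j [-68.  60.  24. 101.  58.  81. -62.]
```

View pics/s19.png

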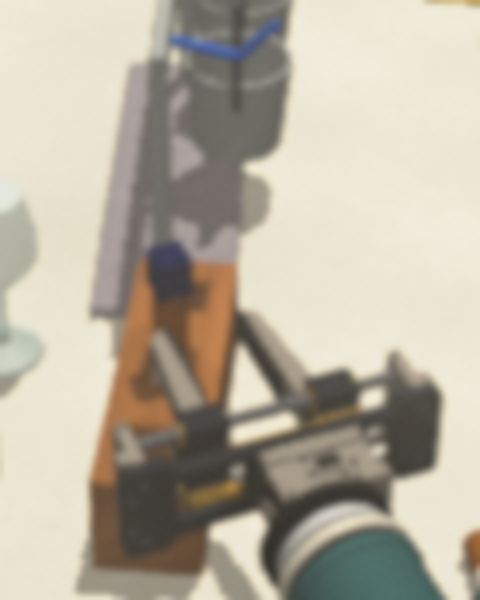

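View pics/t19.png

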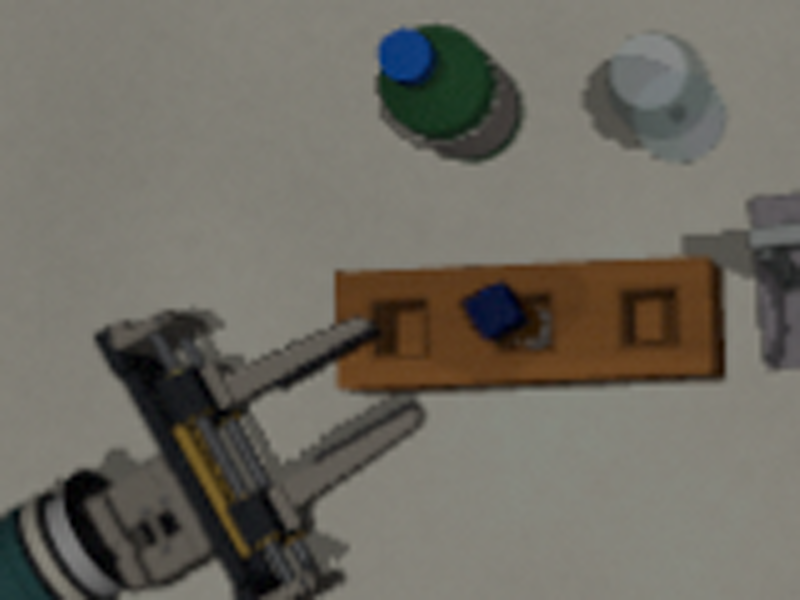

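Tube U stands in socket 2: its cap is at (495,312) in the top crop. Next I plan the grasp of tube L.

```bash
cat > s2.py <<'E'
from fast import *
import sim; sim_path=sim.path
from search import tubeR
j0=np.radians(state()["joint_pos"]);p0=state()["position"];R0=state()["orientation"]
def mar(j): return np.degrees(np.minimum(j-lo,hi-j)).min()
def go(j,p,R,st):
    j,e,m=sim_path(j,p,R); st[0]=min(st[0],mar(j)); st.append(np.degrees(j).round()); return j,e<3e-3
head=107.2;gp=np.array([.368,.313]);sock=(.6123,.1877)
st0=[99]
j1,ok=go(j0,p0+[0,0,.15]-R0[:,2]*.04,R0,st0)
Runt=R0@Ro.from_euler('x',90,degrees=True).as_matrix()
res=[]
for V in((.5,.2,.35),(.45,.35,.35),(.55,.3,.35),(.6,.1,.35)):
  st=[99];ja,ok=go(j1,np.array(V),Runt,st)
  if not ok: continue
  for yd in(True,False):
    tgt=head-90 if yd else head+90
    h0=np.degrees(np.arctan2(Runt[1,0],Runt[0,0]))
    for k in(-360,0,360):
      dh=tgt+k-h0
      if abs(dh)>260: continue
      st1=list(st);jb=ja;ok=True;n=int(abs(dh)//60)+1
      for i in range(1,n+1):
        jb,o=go(jb,np.array(V),Ro.from_euler('z',dh*i/n,degrees=True).as_matrix()@Runt,st1);ok&=o
      if not ok: continue
      for alpha in(0,-25,25):
        R=tubeR(head,alpha,yd);st2=list(st1);jc=jb;ok=True
        for z in(.25,.012+0.006*1,.25):
          jc,o=go(jc,np.array([*gp,z]) if z>.1 else np.array([*gp,.012])+R[:,2]*.0065,R,st2);ok&=o
          if not ok: break
        if not ok: continue
        for Mx in((.5,.2,.35),(.45,.35,.35),(.55,.3,.35),(.45,.1,.35)):
          jm,o=go(jc,np.array(Mx),R,st2[:])
          if not o: continue
          for yaw in range(-240,241,30):
            st3=list(st2);jd=jm;ok=True;n=abs(yaw)//60+1
            for i in range(1,n+1):
              jd,o=go(jd,np.array(Mx),Ro.from_euler('z',yaw*i/n,degrees=True).as_matrix()@R,st3);ok&=o
              if not ok: break
            if not ok: continue
            R2=Ro.from_euler('z',yaw,degrees=True).as_matrix()@R@Ro.from_euler('x',90 if yd else -90,degrees=True).as_matrix()
            g=np.array([*sock,.151])
            for pt in(np.array(Mx),g+[0,0,.1]+R2[:,2]*.0065,g+R2[:,2]*.0065):
              jd,o=go(jd,pt,R2,st3);ok&=o
              if not ok: break
            if ok: res.append((st3[0],V,yd,round(dh),alpha,Mx,yaw,st3[-1]))
res.sort(key=lambda r:-r[0]);print(len(res))
for r in res[:20]:print(round(r[0],1),*r[1:])
E
OMP_NUM_THREADS=1 timeout 550 python3 s2.py
```

```text
43
12.9 (0.45, 0.35, 0.35) False 168 0 (0.55, 0.3, 0.35) -150 [-75.  60.  31. 111.  72.  68. -71.]
10.3 (0.6, 0.1, 0.35) True -12 -25 (0.55, 0.3, 0.35) 0 [  1.  49.   6.  90. -61.  87.  54.]
10.3 (0.55, 0.3, 0.35) True -12 -25 (0.55, 0.3, 0.35) 0 [  0.  49.   7.  90. -61.  87.  55.]
9.8 (0.45, 0.35, 0.35) False 168 25 (0.45, 0.1, 0.35) -180 [-50.  49.   9.  91.  49.  83. -52.]
9.8 (0.5, 0.2, 0.35) True -12 -25 (0.55, 0.3, 0.35) 0 [ -0.  49.   8.  90. -62.  88.  55.]
9.8 (0.45, 0.35, 0.35) False 168 25 (0.45, 0.1, 0.35) -150 [-48.  40.  -0. 112.  77.  68. -60.]
9.8 (0.45, 0.35, 0.35) True -12 -25 (0.55, 0.3, 0.35) 0 [ -0.  49.   8.  90. -62.  88.  55.]
7.2 (0.6, 0.1, 0.35) True -12 -25 (0.5, 0.2, 0.35) 0 [ -7.  50.  18.  91. -67.  93.  58.]
7.2 (0.55, 0.3, 0.35) True -12 -25 (0.5, 0.2, 0.35) 0 [ -7.  50.  18.  91. -67.  93.  58.]
7.0 (0.45, 0.35, 0.35) False 168 0 (0.45, 0.35, 0.35) -150 [-67.  57.  20. 111.  78.  76. -73.]
6.8 (0.45, 0.35, 0.35) False 168 25 (0.5, 0.2, 0.35) -150 [-62.  41.  18. 113.  70.  58. -57.]
6.6 (0.5, 0.2, 0.35) True -12 -25 (0.5, 0.2, 0.35) 0 [ -8.  51.  19.  91. -67.  94.  58.]
6.6 (0.45, 0.35, 0.35) True -12 -25 (0.5, 0.2, 0.35) 0 [ -8.  51.  19.  91. -67.  94.  58.]
6.3 (0.45, 0.35, 0.35) False 168 25 (0.5, 0.2, 0.35) -180 [-60.  51.  24.  91.  40.  76. -46.]
5.9 (0.55, 0.3, 0.35) False 168 0 (0.45, 0.35, 0.35) -120 [-51.  53.   6. 130. 120.  88. -95.]
5.9 (0.55, 0.3, 0.35) False 168 0 (0.55, 0.3, 0.35) -150 [-67.  57.  20. 111.  77.  76. -73.]
5.9 (0.55, 0.3, 0.35) False 168 25 (0.5, 0.2, 0.35) -180 [-55.  50.  15.  91.  45.  80. -49.]
5.9 (0.55, 0.3, 0.35) False 168 25 (0.5, 0.2, 0.35) -150 [-55.  40.  10. 113.  74.  63. -59.]
5.9 (0.55, 0.3, 0.35) False 168 25 (0.45, 0.1, 0.35) -180 [-45.  49.   1.  90.  53.  86. -54.]
5.9 (0.55, 0.3, 0.35) False 168 25 (0.45, 0.1, 0.35) -150 [-42.  40.  -8. 112.  80.  72. -61.]
```

Request:
carry_out(
  targets=[
    [44,[0,0,-20],[0,0,0]],
    [44,[0,30,-20],[0,0,0]],
    [44,[0,40,0],[0,0,0]],
    [44,[0,40,0],[0,0,0]],
    [44,[0,40,0],[0,0,0]],
    [44,[0,0,0],[0,0,0]],
  ],
)

```text
time_s: 35.85
position: [0.5677, 0.1988, 0.3054]
orientation: [[0.871, -0.008, 0.491], [0.491, -0.007, -0.871], [0.011, 1.0, -0.002]]
wrist_force: [0.9, 0.6, -0.5]
opening: 0.0441
```

```bash
python3 -c "
from h import *
s=state();R=s['orientation']@Ro.from_euler('x',90,degrees=True).as_matrix()
plan([.45,.35,.35],R)"
```

```text
t 35.9 pos [0.568 0.199 0.305] z [ 0.491 -0.871 -0.002] xhead 29.4 open 44.1 F [ 0.89   0.568 -0.489] j [-73.  46.  27. 103.  60.  89. -51.]
 shift in current frame mm [ -27.8   44.5 -189.6] len 0.197
 turn units [11.25 -0.    0.  ]  shift in final frame mm [ -27.8 -189.6  -44.5]
```

Request:
carry_out(
  targets=[
    [60,[0,0,0],[1,0,0]],
    [60,[0,0,0],[1,0,0]],
    [60,[0,0,0],[1,0,0]],
    [60,[0,0,0],[1,0,0]],
    [60,[0,0,0],[1,0,0]],
    [60,[0,0,0],[1,0,0]],
  ],
)

```text
time_s: 36.45
position: [0.5664, 0.1997, 0.3006]
orientation: [[0.87, 0.367, 0.33], [0.494, -0.651, -0.577], [0.003, 0.664, -0.747]]
wrist_force: [0.5, -0.2, -1.2]
opening: 0.0603
```

Request:
carry_out(
  targets=[
    [60,[0,0,0],[1,0,0]],
    [60,[0,0,0],[1,0,0]],
    [60,[0,0,0],[1,0,0]],
    [60,[0,0,0],[1,0,0]],
    [60,[0,0,0],[1,0,0]],
    [60,[0,0,0],[0.25,0,0]],
    [60,[0,0,0],[0,0,0]],
  ],
)

```text
time_s: 37.15
position: [0.5677, 0.196, 0.3002]
orientation: [[0.873, 0.488, 0.001], [0.488, -0.873, 0.001], [0.002, -0.0, -1.0]]
wrist_force: [-0.6, -0.0, -1.1]
opening: 0.0601
```

```bash
cat > s3.py <<'E'
from fast import *
import sim
from s2lib import *
E
python3 - <<'E'
from fast import *
import sim
from search import tubeR
def mar(j): return np.degrees(np.minimum(j-lo,hi-j)).min().round(1)
plan([.45,.35,.35],down(29.4))
s=state();j0=np.radians(s["joint_pos"]);R0=s["orientation"]
head=107.2;gp=[.368,.313]
for V in((.45,.35,.35),(.4,.42,.35),(.45,.42,.35),(.5,.3,.35)):
  j=j0;out=[]
  h=29.4
  j,e,_=sim.path(j,np.array(V),down(h))
  for hh in(85,141,197.2): j,e,_=sim.path(j,np.array(V),down(hh))
  out.append((e,mar(j)))
  for z in(.25,.006,.25): j,e,_=sim.path(j,np.array([*gp,z]),down(197.2));out.append((round(e,4),mar(j)))
  jg=np.degrees(j).round()
  for Mx in((.55,.3,.35),(.5,.2,.35)):
   for yaw in(-150,-135,-120):
    jj=j;o2=[]
    for i in(1,2,3): jj,e,_=sim.path(jj,np.array(Mx),down(197.2+yaw*i/3));o2.append((round(e,4),mar(jj)))
    R2=down(197.2+yaw)@Ro.from_euler('x',-90,degrees=True).as_matrix()
    for pt in(np.array(Mx),np.array([.6123,.1877,.25])+R2[:,2]*.0065,np.array([.6123,.1877,.151])+R2[:,2]*.0065):
      jj,e,_=sim.path(jj,pt,R2);o2.append((round(e,4),mar(jj)))
    print(V,Mx,yaw,out,jg,o2,np.degrees(jj).round())
E
```

```text
t 37.1 pos [0.568 0.196 0.3  ] z [ 0.001  0.001 -1.   ] xhead 29.2 open 60.1 F [-0.589 -0.009 -1.112] j [-33.  18.  14.  94.  -5.  69.  11.]
 shift in current frame mm [ -27.5 -191.8  -49.8] len 0.2
 turn units [-0.   -0.01 -0.02]  shift in final frame mm [ -27.  -191.9  -49.8]
(0.45, 0.35, 0.35) (0.55, 0.3, 0.35) -150 [(np.float64(6.9980019803799614e-09), np.float64(14.1)), (np.float64(0.0), np.float64(17.0)), (np.float64(0.0), np.float64(18.2)), (np.float64(0.0), np.float64(17.1))] [-31.   9. -14. 112.   3.  60. 150.] [(np.float64(0.0), np.float64(30.1)), (np.float64(0.0), np.float64(30.2)), (np.float64(0.0), np.float64(30.2)), (np.float64(0.0), np.float64(18.3)), (np.float64(0.0), np.float64(26.1)), (np.float64(0.0), np.float64(28.8))] [-70.  58.  24. 111.  76.  73. -73.]
(0.45, 0.35, 0.35) (0.55, 0.3, 0.35) -135 [(np.float64(6.9980019803799614e-09), np.float64(14.1)), (np.float64(0.0), np.float64(17.0)), (np.float64(0.0), np.float64(18.2)), (np.float64(0.0), np.float64(17.1))] [-31.   9. -14. 112.   3.  60. 150.] [(np.float64(0.0), np.float64(30.1)), (np.float64(0.0), np.float64(
[... 10615 characters left out ...]
64(27.2)), (np.float64(0.0), np.float64(27.0)), (np.float64(0.0001), np.float64(8.7)), (np.float64(0.0), np.float64(16.2)), (np.float64(0.0), np.float64(16.9))] [-50.  53.  -0. 121. 102.  89. -84.]
(0.5, 0.3, 0.35) (0.5, 0.2, 0.35) -120 [(np.float64(7.504729371422847e-09), np.float64(7.1)), (np.float64(0.0), np.float64(17.3)), (np.float64(0.0), np.float64(18.2)), (np.float64(0.0), np.float64(17.5))] [-30.   9. -16. 111.   3.  60. 150.] [(np.float64(0.0), np.float64(27.4)), (np.float64(0.0), np.float64(27.2)), (np.float64(0.0), np.float64(27.0)), (np.float64(0.0266), np.float64(0.0)), (np.float64(0.0), np.float64(6.8)), (np.float64(0.0), np.float64(10.0))] [-40.  53.  -6. 130. 123.  95. -89.]
```

Request:
carry_out(
  targets=[
    [60,[-5.5,-38,-10],[0,0,0]],
    [60,[-5.5,-38,-10],[0,0,0]],
    [60,[-5.5,-38,-10],[0,0,0]],
    [60,[-5.5,-38,-10],[0,0,0]],
    [60,[-5.5,-39,-10],[0,0,0]],
    [60,[0,0,0],[0,0,-1]],
    [60,[0,0,0],[0,0,-1]],
    [60,[0,0,0],[0,0,-1]],
  ],
)

```text
time_s: 37.95
position: [0.4471, 0.3529, 0.3498]
orientation: [[0.587, 0.81, 0.002], [0.81, -0.587, -0.0], [0.001, 0.001, -1.0]]
wrist_force: [0.3, -0.4, -0.5]
opening: 0.0603
```

Request:
carry_out(
  targets=[
    [60,[0,0,0],[0,0,-1]],
    [60,[0,0,0],[0,0,-1]],
    [60,[0,0,0],[0,0,-1]],
    [60,[0,0,0],[0,0,-1]],
    [60,[0,0,0],[0,0,-1]],
    [60,[0,0,0],[0,0,-1]],
    [60,[0,0,0],[0,0,-1]],
    [60,[0,0,0],[0,0,-1]],
  ],
)

```text
time_s: 38.75
position: [0.4474, 0.3524, 0.3497]
orientation: [[-0.469, 0.883, 0.001], [0.883, 0.469, -0.0], [-0.001, 0.001, -1.0]]
wrist_force: [0.4, -0.9, 0.4]
opening: 0.0598
```

Request:
carry_out(
  targets=[
    [60,[0,0,0],[0,0,-1]],
    [60,[0,0,0],[0,0,-1]],
    [60,[0,0,0],[0,0,-1]],
    [60,[0,0,0],[0,0,-1]],
    [60,[0,0,0],[0,0,-1]],
    [60,[0,0,0],[0,0,-1]],
    [60,[0,0,0],[0,0,-1]],
    [60,[0,0,0],[0,0,-1]],
  ],
)

```text
time_s: 39.55
position: [0.4474, 0.3524, 0.3498]
orientation: [[-0.999, -0.035, 0.001], [-0.035, 0.999, 0.0], [-0.001, 0.0, -1.0]]
wrist_force: [0.3, -0.3, 0.7]
opening: 0.0598
```

Request:
carry_out(
  targets=[
    [60,[0,0,0],[0,0,-1]],
    [60,[0,0,0],[0,0,-1]],
    [60,[0,0,0],[0,0,0]],
  ],
)

```text
time_s: 39.85
position: [0.4476, 0.3523, 0.3498]
orientation: [[-0.953, -0.303, 0.001], [-0.303, 0.953, 0.0], [-0.001, 0.0, -1.0]]
wrist_force: [-0.6, -0.5, 0.0]
opening: 0.06
```

```bash
python3 - <<'E'
from h import *
plan([.368,.313,.1],down(197.2))
save(snapshot('side'),'s20.png',(220,180,400,380),3)
save(snapshot('top'),'t20.png',(60,180,200,300),5)
E
```

```text
t 39.9 pos [0.448 0.352 0.35 ] z [ 0.001  0.    -1.   ] xhead -162.3 open 60.0 F [-0.576 -0.471  0.006] j [-32.  14. -12.  93.   3.  74. 154.]
 shift in current frame mm [ 88.1 -13.3 249.7] len 0.265
 turn units [0.   0.01 0.06]  shift in final frame mm [ 87.7 -14.  249.8]
```

View pics/s20.png

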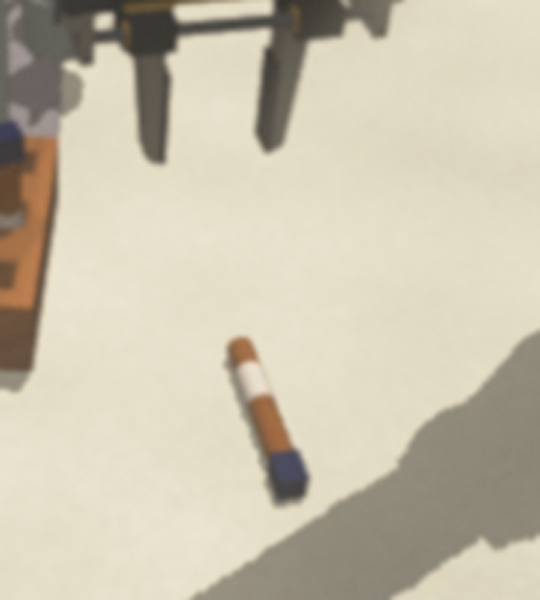

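View pics/t20.png

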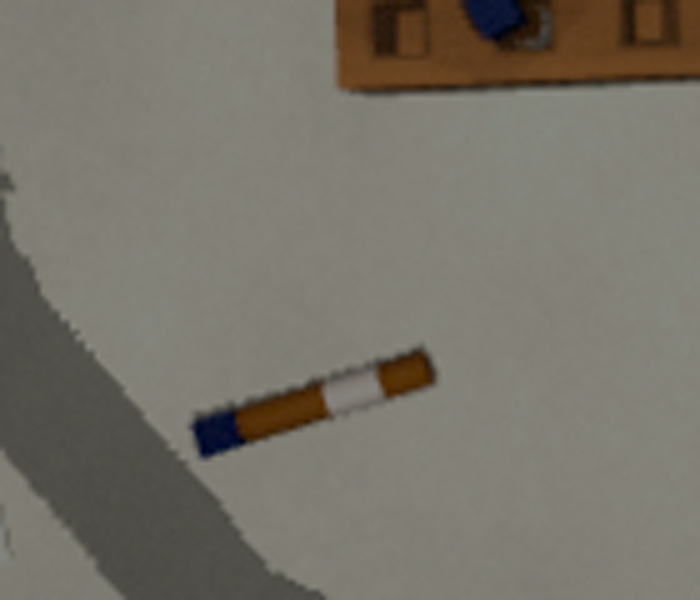

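Request:
carry_out(
  targets=[
    [60,[22,-3,20],[0,0,0.06]],
    [60,[22,-4,30],[0,0,0]],
    [60,[22,-3,35],[0,0,0]],
    [60,[22,-3,40],[0,0,0]],
    [60,[0,0,45],[0,0,0]],
    [60,[0,0,45],[0,0,0]],
    [60,[0,0,45],[0,0,0]],
    [60,[0,0,20],[0,0,0]],
  ],
)

```text
time_s: 40.75
position: [0.3671, 0.3119, 0.0668]
orientation: [[-0.957, -0.291, -0.002], [-0.291, 0.957, -0.002], [0.002, -0.002, -1.0]]
wrist_force: [-0.6, -1.3, -0.4]
opening: 0.0602
```

```bash
python3 - <<'E'
from h import *
plan([.368,.313,.0045],down(197.2))
save(snapshot('side'),'s21.png',(220,180,400,380),3)
E
```

```text
t 40.8 pos [0.367 0.312 0.067] z [-0.002 -0.002 -1.   ] xhead -163.1 open 60.2 F [-0.638 -1.264 -0.367] j [-35.  24. -11. 120.   8.  36. 145.]
 shift in current frame mm [-1.3  0.9 62.3] len 0.062
 turn units [-0.01 -0.02 -0.04]  shift in final frame mm [-1.2  0.8 62.3]
```

View pics/s21.png

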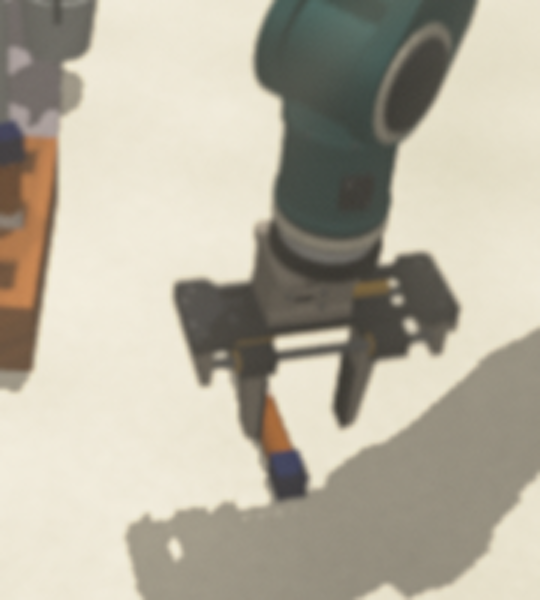

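Request:
carry_out(
  targets=[
    [60,[-1,1,25],[0,0,0]],
    [60,[0,0,22],[0,0,0]],
    [60,[0,0,11],[0,0,0]],
    [60,[0,0,3],[0,0,0]],
    [60,[0,0,0],[0,0,0]],
    [60,[0,0,0],[0,0,0]],
  ],
)

```text
time_s: 41.4
position: [0.3707, 0.3152, 0.0103]
orientation: [[-0.956, -0.293, 0.004], [-0.293, 0.956, 0.003], [-0.004, 0.001, -1.0]]
wrist_force: [-0.9, -0.6, 0.7]
opening: 0.0599
```

Request:
carry_out(
  targets=[
    [0,[0,0,0],[0,0,0]],
    [0,[0,0,0],[0,0,0]],
    [0,[0,0,0],[0,0,0]],
    [0,[0,0,0],[0,0,0]],
    [0,[0,0,0],[0,0,0]],
    [0,[0,0,0],[0,0,0]],
    [0,[0,0,0],[0,0,0]],
  ],
)

```text
time_s: 42.1
position: [0.3701, 0.3146, 0.0094]
orientation: [[-0.956, -0.293, 0.002], [-0.293, 0.956, 0.001], [-0.003, 0.001, -1.0]]
wrist_force: [-1.0, -0.4, 2.9]
opening: 0.0238
```

Request:
carry_out(
  targets=[
    [0,[0,0,-5],[0,0,0]],
    [0,[0,0,-20],[0,0,0]],
    [0,[0,0,-35],[0,0,0]],
    [0,[0,0,-40],[0,0,0]],
    [0,[0,0,-45],[0,0,0]],
    [0,[0,0,-45],[0,0,0]],
    [0,[0,0,-45],[0,0,0]],
    [0,[0,0,-20],[0,0,0]],
  ],
)

```text
time_s: 42.9
position: [0.3706, 0.3154, 0.2688]
orientation: [[-0.956, -0.293, 0.008], [-0.293, 0.956, 0.006], [-0.009, 0.003, -1.0]]
wrist_force: [0.6, 0.4, -0.7]
opening: 0.024
```

```bash
python3 - <<'E'
from h import *
plan([.55,.3,.35],down(47.2))
save(snapshot('side'),'s22.png',(200,130,400,380),2.4)
E
```

```text
t 42.9 pos [0.371 0.315 0.269] z [ 0.008  0.006 -1.   ] xhead -163.0 open 24.0 F [ 0.554  0.363 -0.671] j [-32.   8. -14. 110.   2.  61. 150.]
 shift in current frame mm [-167.7  -67.   -79.9] len 0.197
 turn units [ 0.09 -0.01 18.73]  shift in final frame mm [110.6 142.1 -81.2]
```

View pics/s22.png

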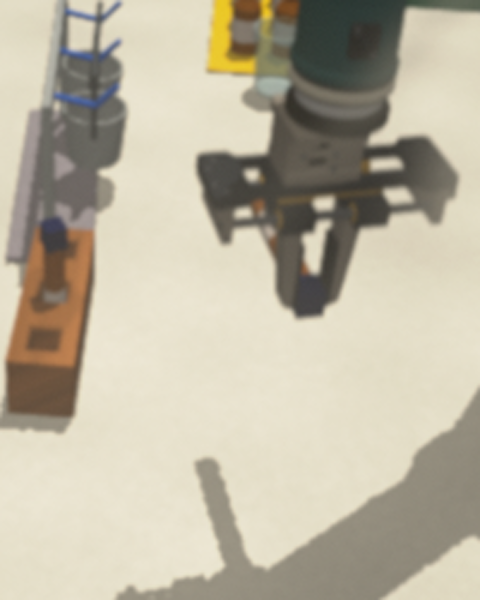

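Request:
carry_out(
  targets=[
    [0,[-28,-11,-14],[0,0,0]],
    [0,[-28,-11,-14],[0,0,0]],
    [0,[-28,-11,-13],[0,0,0]],
    [0,[-28,-11,-13],[0,0,0]],
    [0,[-28,-11,-13],[0,0,0]],
    [0,[-28,-12,-13],[0,0,0]],
    [0,[0,0,0],[0,0,1]],
    [0,[0,0,0],[0,0,1]],
  ],
)

```text
time_s: 43.75
position: [0.5503, 0.2985, 0.3432]
orientation: [[-1.0, -0.011, 0.001], [-0.011, 1.0, 0.001], [-0.001, 0.001, -1.0]]
wrist_force: [-0.0, 0.3, -1.1]
opening: 0.0234
```

Request:
carry_out(
  targets=[
    [0,[0,0,0],[0,0,1]],
    [0,[0,0,0],[0,0,1]],
    [0,[0,0,0],[0,0,1]],
    [0,[0,0,0],[0,0,1]],
    [0,[0,0,0],[0,0,1]],
    [0,[0,0,0],[0,0,1]],
    [0,[0,0,0],[0,0,1]],
    [0,[0,0,0],[0,0,1]],
  ],
)

```text
time_s: 44.55
position: [0.5492, 0.2991, 0.3433]
orientation: [[-0.449, 0.893, 0.001], [0.893, 0.449, 0.0], [-0.0, 0.001, -1.0]]
wrist_force: [-0.9, -0.5, -0.7]
opening: 0.0237
```

Request:
carry_out(
  targets=[
    [0,[0,0,0],[0,0,1]],
    [0,[0,0,0],[0,0,1]],
    [0,[0,0,0],[0,0,1]],
    [0,[0,0,0],[0,0,1]],
    [0,[0,0,0],[0,0,1]],
    [0,[0,0,0],[0,0,1]],
    [0,[0,0,0],[0,0,1]],
    [0,[0,0,0],[0,0,1]],
  ],
)

```text
time_s: 45.35
position: [0.5492, 0.299, 0.3433]
orientation: [[0.606, 0.795, 0.001], [0.795, -0.606, 0.0], [0.001, 0.001, -1.0]]
wrist_force: [-0.5, -0.5, -1.9]
opening: 0.0237
```

```bash
python3 - <<'E'
from fast import *
import sim
plan([.55,.3,.35],down(47.2))
s=state();R=s["orientation"]@Ro.from_euler('x',-90,degrees=True).as_matrix()
j,e,m=sim.path(np.radians(s["joint_pos"]),s["position"],R);print(e,np.degrees(j).round())
E
```

```text
t 45.4 pos [0.549 0.299 0.343] z [ 0.001  0.    -1.   ] xhead 52.7 open 23.7 F [-0.499 -0.533 -1.916] j [-42.  19.  14.  87.  -5.  74.  25.]
 shift in current frame mm [ 1.3  0.1 -6.7] len 0.007
 turn units [ 0.   -0.01  0.69]  shift in final frame mm [ 1.3 -0.  -6.7]
6.469970101108879e-05 [-82.  38.  25. 111.  74.  83. -53.]
```

Request:
carry_out(
  targets=[
    [0,[0,0,0],[0,0,0.69]],
    [0,[0,0,0],[-1,0,0]],
    [0,[0,0,0],[-1,0,0]],
    [0,[0,0,0],[-1,0,0]],
    [0,[0,0,0],[-1,0,0]],
    [0,[0,0,0],[-1,0,0]],
    [0,[0,0,0],[-1,0,0]],
  ],
)

```text
time_s: 46.05
position: [0.549, 0.3001, 0.3445]
orientation: [[0.674, 0.49, 0.554], [0.739, -0.45, -0.501], [0.004, 0.747, -0.665]]
wrist_force: [0.4, 0.1, -1.5]
opening: 0.0241
```

Request:
carry_out(
  targets=[
    [0,[0,0,0],[-1,0,0]],
    [0,[0,0,0],[-1,0,0]],
    [0,[0,0,0],[-1,0,0]],
    [0,[0,0,0],[-1,0,0]],
    [0,[0,0,0],[-1,0,0]],
    [0,[0,0,0],[-0.25,0,0]],
    [0,[0,0,0],[0,0,0]],
  ],
)

```text
time_s: 46.75
position: [0.5493, 0.2994, 0.3428]
orientation: [[0.675, 0.0, 0.738], [0.738, 0.002, -0.675], [-0.002, 1.0, 0.001]]
wrist_force: [0.0, -0.0, -0.1]
opening: 0.0238
```

```bash
python3 -c "
from chk import *
chk((.6123,.1877),.0026,(80,150),'c3',z=.149+.095,head=-42.8);print(state()['orientation'])"
```

```text
t 46.8 pos [0.549 0.299 0.343] z [ 0.738 -0.675  0.001] xhead 47.5 open 23.8 F [ 0.024 -0.027 -0.065] j [-83.  40.  27. 107.  69.  85. -50.]
 shift in current frame mm [-39.7 -99.  124.4] len 0.164
 turn units [ 0.01 -0.04  0.01]  shift in final frame mm [-39.1 -98.8 124.7]
[[ 0.676 -0.001  0.737]
 [ 0.737 -0.001 -0.676]
 [ 0.002  1.    -0.   ]]
```

View pics/c3.png

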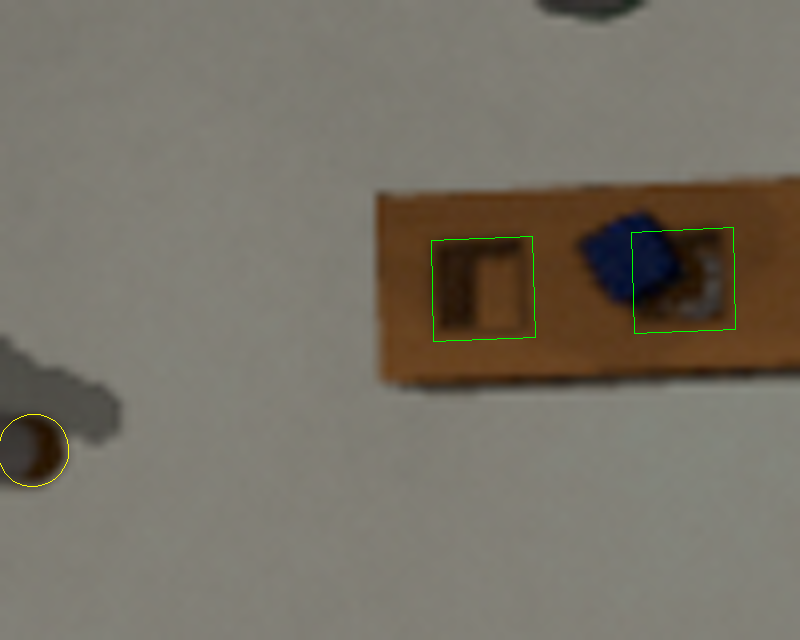

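Request:
carry_out(
  targets=[
    [0,[-8,0,25],[0,0,0]],
    [0,[-8,0,25],[0,0,0]],
    [0,[-8,0,25],[0,0,0]],
    [0,[-8,0,25],[0,0,0]],
    [0,[-7.5,0,24.5],[0,0,0]],
    [0,[0,-40,0],[0,0,0]],
    [0,[0,-45,0],[0,0,0]],
    [0,[0,-20,0],[0,0,0]],
  ],
)

```text
time_s: 47.6
position: [0.6152, 0.1857, 0.238]
orientation: [[0.677, -0.0, 0.736], [0.736, -0.006, -0.676], [0.004, 1.0, -0.004]]
wrist_force: [1.1, 0.6, -0.3]
opening: 0.024
```

Request:
carry_out(
  targets=[
    [0,[0,0,0],[0,0,0]],
    [0,[0,0,0],[0,0,0]],
  ],
)

```text
time_s: 47.8
position: [0.6157, 0.186, 0.2416]
orientation: [[0.676, -0.004, 0.737], [0.737, -0.004, -0.676], [0.006, 1.0, 0.0]]
wrist_force: [-0.3, -0.0, 0.4]
opening: 0.0238
```

```bash
python3 -c "
from chk import *
chk((.6123,.1877),.0026,(80,150),'c4',z=.151,head=-42.8)
save(snapshot('side'),'s23.png',(140,160,300,320),4)"
```

```text
t 47.8 pos [0.616 0.186 0.242] z [ 0.737 -0.676  0.   ] xhead 47.4 open 23.8 F [-0.342 -0.002  0.4  ] j [-73.  48.  28. 114.  76.  73. -66.]
 shift in current frame mm [ -1.6 -90.6  -1.1] len 0.091
 turn units [ 0.   -0.03 -0.04]  shift in final frame mm [ -1.1 -90.6  -1.1]
```

View pics/c4.png

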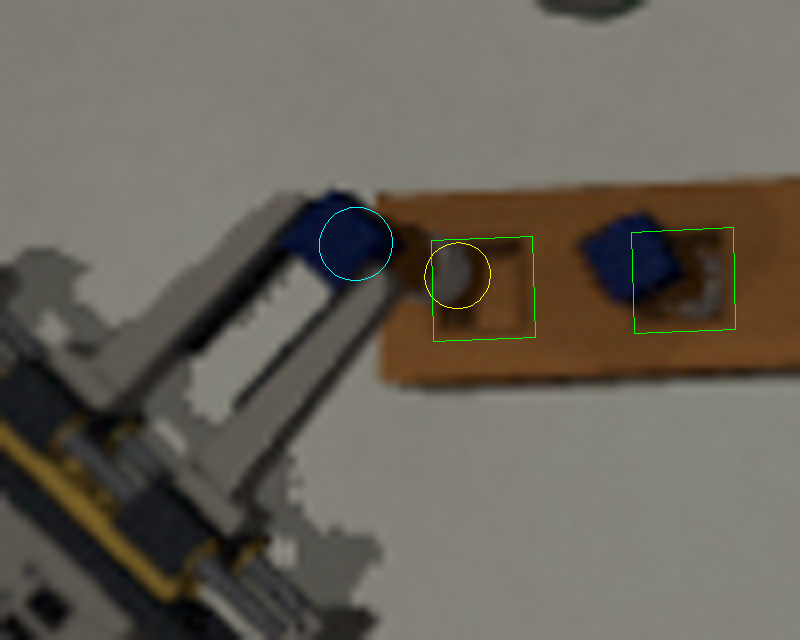

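View pics/s23.png

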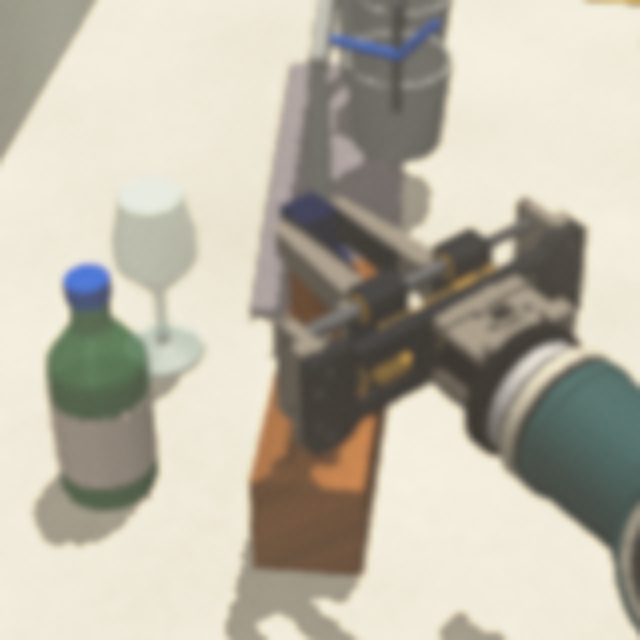

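Request:
carry_out(
  targets=[
    [0,[-1.5,-8,-1],[0,0,-0.03]],
    [0,[0,-8,0],[0,0,0]],
    [0,[0,-8,0],[0,0,0]],
    [0,[0,-6,0],[0,0,0]],
    [0,[0,-6,0],[0,0,0]],
    [0,[0,-4,0],[0,0,0]],
    [0,[0,0,0],[0,0,0]],
  ],
)

```text
time_s: 48.6
position: [0.6131, 0.1857, 0.199]
orientation: [[0.675, 0.001, 0.737], [0.737, 0.003, -0.675], [-0.003, 1.0, 0.001]]
wrist_force: [0.3, -0.7, -0.8]
opening: 0.0236
```

```bash
python3 -c "
from chk import *
chk((.6123,.1877),.0026,(80,150),'c5',z=.151,head=-42.8)"
```

```text
t 48.6 pos [0.613 0.186 0.199] z [ 0.737 -0.675  0.001] xhead 47.5 open 23.6 F [ 0.337 -0.661 -0.821] j [-72.  53.  27. 113.  76.  73. -69.]
 shift in current frame mm [  1.1 -48.    0.5] len 0.048
 turn units [ 0.01 -0.04  0.02]  shift in final frame mm [  0.9 -48.    0.6]
```

View pics/c5.png

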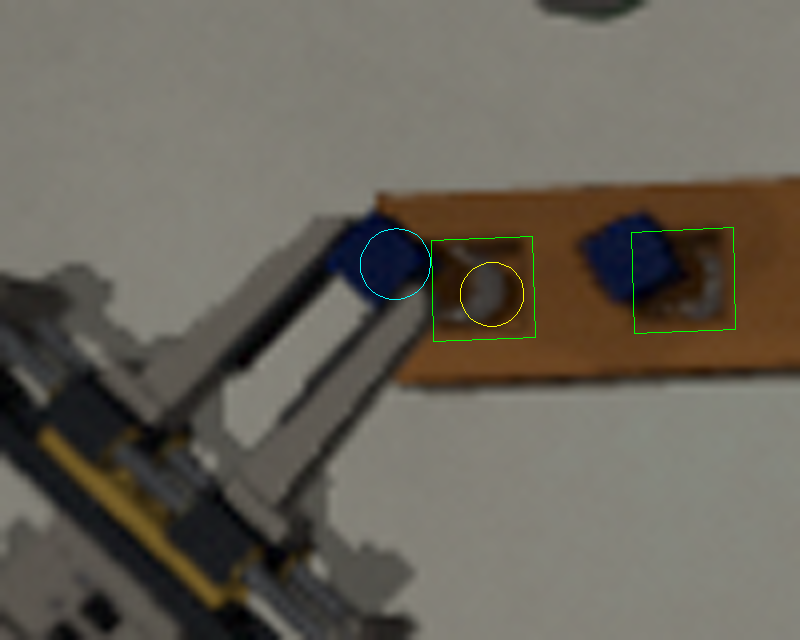

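Request:
carry_out(
  targets=[
    [0,[1,-6,0],[0,0,0]],
    [0,[0,-6,0],[0,0,0]],
    [0,[0,-6,0],[0,0,0]],
    [0,[0,-6,0],[0,0,0]],
    [0,[0,0,0],[0,0,0]],
  ],
)

```text
time_s: 49.15
position: [0.6137, 0.1864, 0.1747]
orientation: [[0.675, 0.001, 0.737], [0.737, 0.003, -0.675], [-0.003, 1.0, 0.001]]
wrist_force: [-0.2, 0.3, -1.0]
opening: 0.0237
```

Request:
carry_out(
  targets=[
    [0,[0,-6,0],[0,0,0]],
    [0,[0,-5,0],[0,0,0]],
    [0,[0,-4,0],[0,0,0]],
    [0,[0,-2,0],[0,0,0]],
    [0,[0,0,0],[0,0,0]],
  ],
)

```text
time_s: 49.65
position: [0.6138, 0.1864, 0.1584]
orientation: [[0.675, 0.001, 0.737], [0.737, 0.002, -0.675], [-0.002, 1.0, 0.001]]
wrist_force: [-0.4, 1.0, -0.9]
opening: 0.0235
```

Request:
carry_out(
  targets=[
    [0,[0,-2,0],[0,0,0]],
    [0,[0,-1,0],[0,0,0]],
    [0,[0,0,0],[0,0,0]],
  ],
)

```text
time_s: 49.95
position: [0.6139, 0.1864, 0.1556]
orientation: [[0.675, 0.0, 0.737], [0.737, 0.002, -0.675], [-0.001, 1.0, 0.001]]
wrist_force: [0.5, 0.9, -1.9]
opening: 0.0232
```

Request:
carry_out(
  targets=[
    [0,[0,-2,0],[0,0,0]],
    [0,[0,-1,0],[0,0,0]],
    [0,[0,0,0],[0,0,0]],
  ],
)

```text
time_s: 50.25
position: [0.6138, 0.1864, 0.1525]
orientation: [[0.675, 0.001, 0.737], [0.737, 0.002, -0.675], [-0.002, 1.0, 0.001]]
wrist_force: [0.1, 0.3, -0.6]
opening: 0.0238
```

Request:
carry_out(
  targets=[
    [0,[0,-2,0],[0,0,0]],
    [0,[0,0,0],[0,0,0]],
    [0,[0,0,0],[0,0,0]],
  ],
)

```text
time_s: 50.55
position: [0.6141, 0.1863, 0.1522]
orientation: [[0.676, -0.002, 0.737], [0.737, 0.003, -0.676], [-0.001, 1.0, 0.004]]
wrist_force: [-0.1, 0.7, 4.9]
opening: 0.0237
```

Request:
carry_out(
  targets=[
    [0,[0,-2,0],[0,0,0]],
    [0,[0,0,0],[0,0,0]],
    [0,[0,0,0],[0,0,0]],
  ],
)

```text
time_s: 50.85
position: [0.6144, 0.1863, 0.1521]
orientation: [[0.676, -0.006, 0.737], [0.737, 0.005, -0.676], [0.0, 1.0, 0.008]]
wrist_force: [-2.0, 2.4, 10.9]
opening: 0.0237
```

Floor contact. Release and retreat.

Request:
carry_out(
  targets=[
    [28,[0,3,0],[0,0,0]],
    [34,[0,0,0],[0,0,0]],
    [38,[0,0,0],[0,0,0]],
    [38,[0,0,0],[0,0,0]],
    [38,[0,0,-10],[0,0,0]],
    [38,[0,0,-25],[0,0,0]],
    [38,[0,0,-40],[0,0,0]],
    [38,[0,0,-40],[0,0,0]],
  ],
)

```text
time_s: 51.65
position: [0.5276, 0.2648, 0.1514]
orientation: [[0.676, 0.001, 0.737], [0.737, 0.002, -0.676], [-0.002, 1.0, 0.001]]
wrist_force: [0.0, 0.0, -0.0]
opening: 0.0376
```

Request:
carry_out(
  targets=[
    [38,[0,30,-20],[0,0,0]],
    [38,[0,40,0],[0,0,0]],
    [38,[0,40,0],[0,0,0]],
    [38,[0,20,0],[0,0,0]],
    [38,[0,0,0],[0,0,0]],
  ],
)

```text
time_s: 52.15
position: [0.5142, 0.2785, 0.2838]
orientation: [[0.675, -0.001, 0.738], [0.738, -0.003, -0.675], [0.003, 1.0, -0.001]]
wrist_force: [-0.7, -1.0, 0.1]
opening: 0.0379
```

```bash
python3 -c "
from h import *
plan(None)
t=snapshot('top');s=snapshot('side')
save(t,'t24.png',(80,110,340,280),3);save(s,'s24.png',(140,110,350,320),3.4)
import cv2; save(s,'s24full.png',None,1.5)"
```

```text
t 52.1 pos [0.514 0.279 0.284] z [ 0.738 -0.675 -0.001] xhead 47.5 open 37.9 F [-0.679 -0.974  0.092] j [-83.  43.  23. 112.  67.  85. -59.]
```

View pics/t24.png

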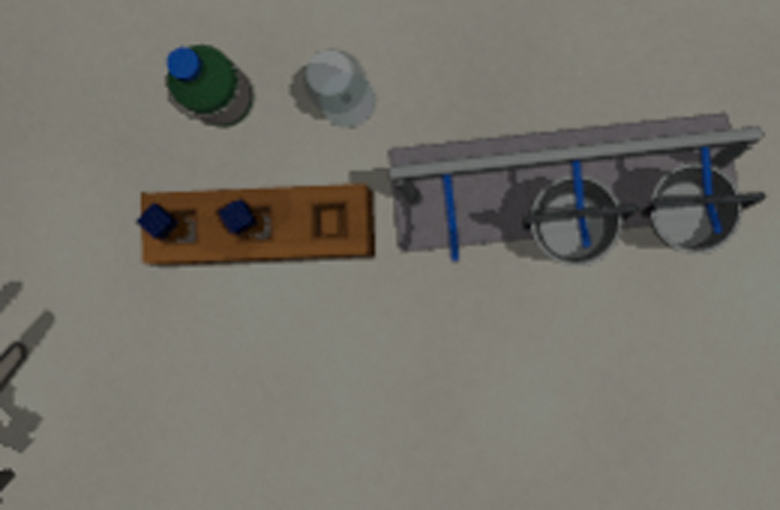

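View pics/s24.png

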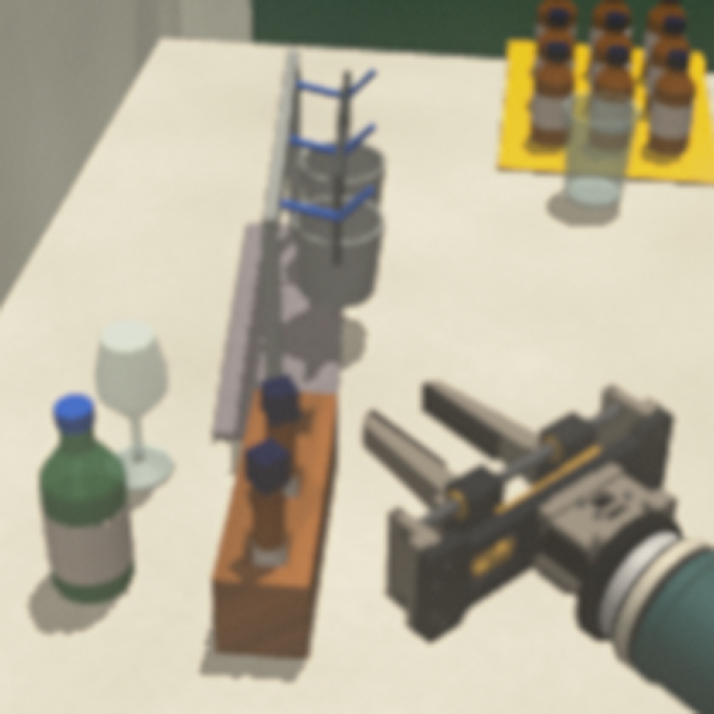

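```bash
python3 -c "
from h import *
save(snapshot('top'),'t25.png',None,1.5)
T=pose(.6153,.1128,2.3)
print('pred cap top top-px',(proj('top',pts(T,[[0,0,.165],[0,.075,.165]]))-[80,110])*3,'side',(proj('side',pts(T,[[0,0,.165],[0,.075,.165]]))-[140,110])*3.4)
for k in ('tube1','pail1'):
  for c in('top','side'): print(k,c,[(round(d['confidence'],2),np.round(d['box'])) for d in recognise(c,k)])"
```

```text
pred cap top top-px [[234.61438029 215.31007544]
 [153.52426932 218.59225665]] side [[278.05492635 383.52416186]
 [263.74630184 448.26899328]]
tube1 top [(0.75, array([129., 177., 147., 188.]))]
tube1 side [(0.79, array([209., 238., 226., 278.])), (0.54, array([218., 221., 231., 256.]))]
pail1 top [(0.87, array([294., 163., 332., 197.])), (0.67, array([255., 173., 291., 197.]))]
pail1 side [(0.98, array([226., 147., 254., 202.])), (0.84, array([228., 130., 253., 168.]))]
```

View pics/t25.png

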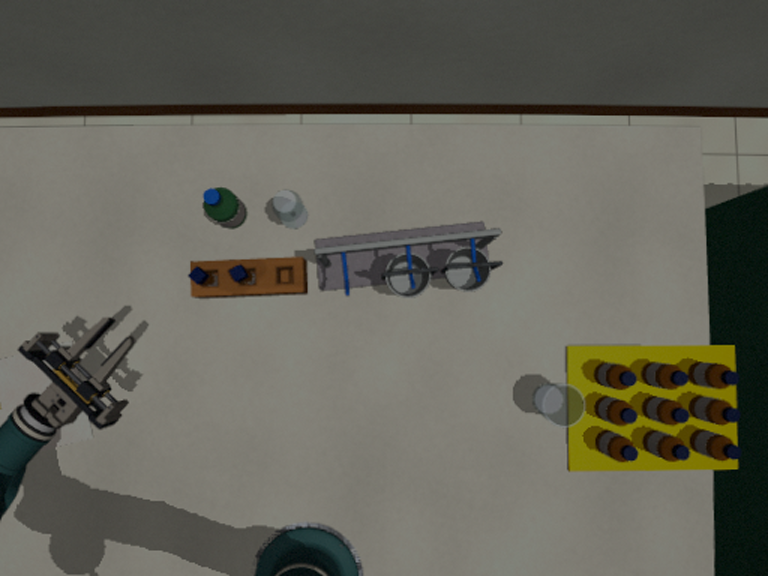

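View pics/s24full.png

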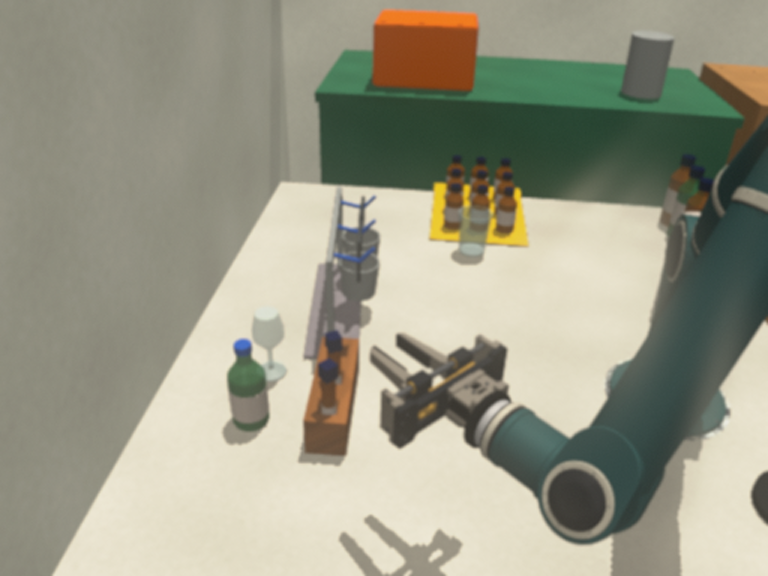

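The cap tops match the fully-down prediction in both cameras, and both pails hang on their hooks. There are no other pails or tubes on the bench, and the bystanders stand where they were. Handing in.

```bash
python3 -c "
from rig import *
print(finish_job())"
```

```text
the job is handed in; nothing more can be done
None
```

The bench is cleared and handed in at about 52 s of the 210 s allowed. Only two pails and two tubes were present.

- **Pails:** they hang by their handles on hooks 1 and 2. Each was lowered until the bar touched the V at the expected height, and the last pictures show both hanging free there. The gap between the two handles is small, about 13 mm by design.
- **Tubes:** they stand cap up in sockets 2 and 3. Both bottomed out on the socket floor, with 5 to 11 N felt at the wrist. The cap tops in both cameras match the position for a tube fully down to within about 5 enlarged pixels.
- **Bystanders:** the nosing glass, bottle and beaker look undisturbed. The gripper is empty and clear of everything.

No check failed. The top-camera detector found only one of the two standing tubes in the last picture, but the side camera and my own view of the pictures show both. The side camera sits a few millimetres off the top one, so I relied on the top view and contact forces for the final fits.

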